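# Mount the oven-stand legs between centres for varnishing

### The arm

A 6-joint arm with a two-finger parallel gripper is mounted at the origin on the work surface. World frame = base frame: x ahead of the robot, y to its left, z up, the work surface at z = 0. Lengths are in m, angles in degrees, forces in N, time in s.
With the tool pointing down it reaches from about 0.3 to 0.75 m from the base axis. Payload 8.5 kg.
Tool frame: the origin (TCP) lies on the centre line of the jaws, within the pads' length; the fingertips stand 11 mm ahead of it and the grasp point (between the pads) lies 8 mm behind it; x points along the fingers, y is the direction in which the jaws open and shut, and the axes are right-handed (so a half turn about x gives the same grasp; the last joint's range is limited). The gripper opens to 85 mm and grips with 20 to 120 N. Pads are 22 mm wide; open, the fingers measure 114 mm over their backs; the gripper's body (76 mm by 85 mm) begins 54 mm behind the grasp point. The pads swing forward as they close: fully open they stand 13 mm farther back than shut.
Start: joints at [54.127, 21.807, 74.336, -0, 83.858, -12.336], TCP at [0.22, 0.504, 0.242] pointing down, gripper open.
Joint ranges: [-178.18, 178.18], [-50.72, 133.34], [12.68, 142.11], [-81.47, 261.47], [9.98, 163.14], [-165.26, 165.26]. Speed limits (degrees/s): [136.94, 136.94, 180, 180, 180, 180].

### API

Orientations are given as a 3x3 rotation matrix whose columns are the frame's x, y, z axes.
In Python, from rig import env gives the robot as it stands.
- The arm moves only by the tool carry_out, never from a script. Its argument "motion" is a list that holds one entry, the list of rows, each a list of 7 numbers: the shift along the tool's x, y, z in cm, then the turn, a rotation vector about the tool's x, y, z in rad, then the finger opening in cm, from 0 to 8.54. A call has 1 to 5 rows; each row is the pose to reach, as a shift and turn from the pose commanded when the call began, along the tool's axes at that moment; what a row does not reach only later rows make up. A row lasts 1/12 s, in which the tool goes at most 41.7 mm and 7.16 degrees, less where a joint would pass 70% of its speed; a pose out of reach is approached as far as the arm can. A call with a gripper value outside its range is refused whole. The fingers move at their own pace and stop on an object; "grip_force" is the grip in N (left out, the last holds). Time passes only in rows, so rows that repeat a pose let the fingers close. It gives the time, the measured TCP pose, the force and the opening at its end, in the units of the state.
- env.observe(): the state, without advancing time (a new reading comes with each control period).
- env.get_image(name): name is "side" or "top"; returns a dict with "image" (400x640x3 uint8, red, green, blue), "fov_y" (degrees; the focal length in pixels is half the picture's height over the tangent of half this angle, whatever the lens; pixels are square), "cx", "cy" (the principal point, pixels), "R" (3x3) and "t" (3): a world point X has camera coordinates R X + t. Camera axes: x right, y down, z forward; pixel columns grow to the right and rows downward; lengths in m; the calibration is good to about 2 mm. A picture is of the moment at which its call begins. There is no depth.
- env.close_job(): hands the job in, once; it reports no verdict.
The state is a dict: "time_s": time; "q": joint angles; "qvel": joint speeds; "joint_efforts": joint torques, N m; "position": TCP position; "tool_rot": TCP orientation; "ft_force": force on the tool from outside, world axes, zero at the start; "wrist_torque": the same for the moment, N m; "grip_width": finger opening in m.
Only numpy, scipy, OpenCV 4.12 (cv2) and the standard library are available. Lean on these libraries where they do the work, as an engineer would, in place of code of your own. Each camera call takes 0.05 s, during which the arm holds its last target. There are 200 camera calls.

### The job

Get the square wooden oven-stand legs ready for varnishing: lay each of the legs that are there on the rests of a bay of its own on the finishing jig, slide that bay's tailstock up until both steel centres sit in the leg's end holes and the tailstock's hole lines up with the bed hole that suits the leg's length, and push a locking pin from the pin block fully home through both. Leave the pins you do not need standing in the block, and do not knock over or push about the varnish tub and the two beakers.

Things in the scene. Friction and masses are not known exactly. Their poses are not given: they have to be found in the camera images.
- jig: Wooden finishing jig, fixed: plywood base 356 x 300 x 18 mm; origin at the middle of its underside, x along the bays towards the headstock, y across, z up. Three equal bays at y = +95, 0, -95 mm (bays 1, 2, 3), each a 40 mm wide bed strip, top at z = 40 mm, with three vertical 14.5 mm holes, 22 mm deep, at x = -104, -79, -54 mm. At the far end of each a headstock 36 mm wide: front face x = 148, top z = 115 mm
- head1 (a point): tip of bay 1's fixed steel head centre, a 60 degree cone pointing to -x, at (120, 95, 85) mm in the jig's frame; axes as the jig's. Below the bay's line stand two flat rests, 12 mm thick, 26 mm wide, centred 35 and 104 mm from this tip towards -x, tops 16.5 mm below it: a leg laid on them lies 1.5 mm below the cones' axis until the cones lift it
- head2 (a point): tip of bay 2's fixed steel head centre, a 60 degree cone pointing to -x, at (120, 0, 85) mm in the jig's frame; axes as the jig's. Below the bay's line stand two flat rests, 12 mm thick, 26 mm wide, centred 35 and 104 mm from this tip towards -x, tops 16.5 mm below it: a leg laid on them lies 1.5 mm below the cones' axis until the cones lift it
- head3 (a point): tip of bay 3's fixed steel head centre, a 60 degree cone pointing to -x, at (120, -95, 85) mm in the jig's frame; axes as the jig's. Below the bay's line stand two flat rests, 12 mm thick, 26 mm wide, centred 35 and 104 mm from this tip towards -x, tops 16.5 mm below it: a leg laid on them lies 1.5 mm below the cones' axis until the cones lift it
- tail1 (a joint): slide of bay 1's tailstock (m): 0 = drawn right back, 185 mm between the two cone tips; grows towards the head centre, to 0.105. Its hole stands over the bed holes at 0.045, 0.070 and 0.095, which hold a 160, 135 and 110 mm leg: each cone then reaches 10 mm into the leg. Drags with about 3 N and stays where it is left
- tail1_hole (a point): mouth of the vertical 14.5 mm hole in the 16 mm thick steel tongue of bay 1's tailstock, on its top (z = 56 mm in the jig's frame); moves with it. 42 mm further along +x is the middle of its wooden upright, 28 mm along x, 36 mm wide, top at z = 115 mm, to be gripped across its width from above; 84 mm along +x is the tail cone's tip, pointing to +x, at z = 85 mm
- tail2 (a joint): slide of bay 2's tailstock (m): 0 = drawn right back, 185 mm between the two cone tips; grows towards the head centre, to 0.105. Its hole stands over the bed holes at 0.045, 0.070 and 0.095, which hold a 160, 135 and 110 mm leg: each cone then reaches 10 mm into the leg. Drags with about 3 N and stays where it is left
- tail2_hole (a point): mouth of the vertical 14.5 mm hole in the 16 mm thick steel tongue of bay 2's tailstock, on its top (z = 56 mm in the jig's frame); moves with it. 42 mm further along +x is the middle of its wooden upright, 28 mm along x, 36 mm wide, top at z = 115 mm, to be gripped across its width from above; 84 mm along +x is the tail cone's tip, pointing to +x, at z = 85 mm
- tail3 (a joint): slide of bay 3's tailstock (m): 0 = drawn right back, 185 mm between the two cone tips; grows towards the head centre, to 0.105. Its hole stands over the bed holes at 0.045, 0.070 and 0.095, which hold a 160, 135 and 110 mm leg: each cone then reaches 10 mm into the leg. Drags with about 3 N and stays where it is left
- tail3_hole (a point): mouth of the vertical 14.5 mm hole in the 16 mm thick steel tongue of bay 3's tailstock, on its top (z = 56 mm in the jig's frame); moves with it. 42 mm further along +x is the middle of its wooden upright, 28 mm along x, 36 mm wide, top at z = 115 mm, to be gripped across its width from above; 84 mm along +x is the tail cone's tip, pointing to +x, at z = 85 mm
- leg_short: short leg of the oven stand: pale square beech bar 30 x 30 x 110 mm, about 82 g, a 12 mm hole 22 mm deep bored in the middle of each end, both ends alike. Origin at the bar's middle, x along its length. Lies on the table, or is absent (None)
- leg_mid: medium leg of the oven stand: pale square beech bar 30 x 30 x 135 mm, about 101 g, a 12 mm hole 22 mm deep bored in the middle of each end, both ends alike. Origin at the bar's middle, x along its length. Lies on the table, or is absent (None)
- leg_long: long leg of the oven stand: pale square beech bar 30 x 30 x 160 mm, about 120 g, a 12 mm hole 22 mm deep bored in the middle of each end, both ends alike. Origin at the bar's middle, x along its length. Lies on the table, or is absent (None)
- pin_block: fixed wooden block 50 x 180 x 45 mm that holds the pins; origin at the middle of its underside, z up, y along its length; four 14.5 mm holes, 41 mm deep, at y = +66, +22, -22, -66 mm
- pin1: locking pin, 90 g, standing in the pin block: steel shank 12 mm thick and 36 mm long with a tapered tip, a 25 mm collar 6 mm thick, and above it a round black knob 24 mm thick and 40 mm tall. Origin at the underside of the collar, z up towards the knob; fully home the collar sits on the tongue. All four pins are alike.
- pin2: locking pin, 90 g, standing in the pin block: steel shank 12 mm thick and 36 mm long with a tapered tip, a 25 mm collar 6 mm thick, and above it a round black knob 24 mm thick and 40 mm tall. Origin at the underside of the collar, z up towards the knob; fully home the collar sits on the tongue. All four pins are alike.
- pin3: locking pin, 90 g, standing in the pin block: steel shank 12 mm thick and 36 mm long with a tapered tip, a 25 mm collar 6 mm thick, and above it a round black knob 24 mm thick and 40 mm tall. Origin at the underside of the collar, z up towards the knob; fully home the collar sits on the tongue. All four pins are alike.
- pin4: locking pin, 90 g, standing in the pin block: steel shank 12 mm thick and 36 mm long with a tapered tip, a 25 mm collar 6 mm thick, and above it a round black knob 24 mm thick and 40 mm tall. Origin at the underside of the collar, z up towards the knob; fully home the collar sits on the tongue. All four pins are alike.
- tub: lidded white varnish tub, 106 mm across and 110 mm tall; origin at the middle of its underside (not part of the job)
- beaker1: yellow plastic beaker, 72 mm across and 85 mm tall; origin at the middle of its underside (not part of the job)
- beaker2: red plastic beaker, 72 mm across and 85 mm tall; origin at the middle of its underside (not part of the job)
Not all that is in view belongs to the job. Leave any orange or turquoise look-alike of the leg_mid alone.

How it is judged:
By the outcome, as a careful person would: the job done as asked, in the order asked, and still so for the second after the job is handed in, with the robot touching nothing.
Of leg_short, leg_mid, leg_long only 2 to 3 are there at a start; the rules pass over those that are not, and their reading is None.
At some moment in a run one of leg_short, leg_mid, leg_long may be knocked a few centimetres aside while the robot is not near it.
It also fails if it takes over 210 s, if anything falls off the work surface, if the arm or the gripper's body presses on something with over 40 N, if the wrist force passes 120 N, or if a joint passes its speed limit or range.

## Working session

There is one attempt and no reset: what is moved stays moved. The work goes in short steps, Python scripts to look and compute and a tool call to move; the robot and the scene stay as the last step left them, time stands still between calls to the robot, and variables do not carry over. Pictures are saved under pics/ and viewed, on a budget of 14 in all, crops included, one or two more only if the job needs it, and the job is handed in when it is done.

Besides the shell and the picture viewer there is one more tool, called after ">>>" by a JSON object that holds its "op" and its "data", one argument or row to a line. carry_out: Moves the arm, as the interface text tells. Its arguments: {"type":"object","properties":{"motion":{"type":"array","items":{"type":"array","items":{"type":"array","items":{"type":"number"}}}},"grip_force":{"type":"number"}},"required":["motion"]}

```bash
ls; mkdir -p pics; cat > h.py <<'E'
import numpy as np, cv2
from rig import env
def cam(n, save=None):
    d=env.get_image(n)
    if save: cv2.imwrite('pics/'+save, d['image'][:,:,::-1])
    return d
def K(d):
    f=200/np.tan(np.radians(d['fov_y']/2)); return np.array([[f,0,d['cx']],[0,f,d['cy']],[0,0,1]])
def proj(d,X):
    c=(np.atleast_2d(X)@np.array(d['R']).T+np.array(d['t']))@K(d).T; return c[:,:2]/c[:,2:]
def ray(d,p):
    R=np.array(d['R']); v=R.T@np.linalg.inv(K(d))@np.array([p[0],p[1],1.]); return -R.T@np.array(d['t']),v
def atz(d,p,z):
    o,v=ray(d,p); return o+v*(z-o[2])/v[2]
E
python3 - <<'E'
from h import *
import pickle
print(env.observe())
for n in('top','side'):
    d=cam(n,n+'0.png'); print(n,d['fov_y'],d['cx'],d['cy'],-np.array(d['R']).T@np.array(d['t']),np.array(d['R']).round(3).tolist(),[k for k in d])
    pickle.dump(d,open(n+'0.pkl','wb'))
E
```

```text
pics
{'time_s': 0.0, 'q': array([ 5.41263590e+01,  2.18414195e+01,  7.43856456e+01, -1.80860291e-03,
        8.38562359e+01, -1.23363100e+01]), 'qvel': array([-0.09485993,  0.09690349, -0.01025029, -0.05104421, -0.05023175,
       -0.0606286 ]), 'joint_efforts': array([ 3.04942096e-04, -4.48462951e+01, -2.31281447e+01, -1.38794426e-04,
        4.66598067e-03,  4.03353101e-05]), 'position': array([0.21948918, 0.50400515, 0.24170248]), 'tool_rot': array([[-8.26539345e-04,  3.99342786e-01,  9.16801318e-01],
       [-1.19648361e-03,  9.16800580e-01, -3.99343544e-01],
       [-9.99998943e-01, -1.42701090e-03, -2.79964651e-04]]), 'ft_force': array([-1.1717007 , -0.27152472, -0.32811306]), 'wrist_torque': array([0.03315274, 0.01473364, 0.00924933]), 'grip_width': 0.08519988556277336}
top 50.250189614535465 315.94062112777254 201.989774325343 [ 0.36973498 -0.10896985  1.36598588] [[0.007, -1.0, -0.003], [-0.994, -0.007, -0.111], [0.111, 0.004, -0.994]] ['image', 'fov_y', 'cx', 'cy', 'R', 't']
side 50.54579698687343 321.0354852755266 205.21833728081157 [-0.10585735 -0.89340317  0.64712296] [[0.769, -0.638, -0.026], [-0.338, -0.373, -0.864], [0.542, 0.673, -0.503]] ['image', 'fov_y', 'cx', 'cy', 'R', 't']
```

View pics/top0.png

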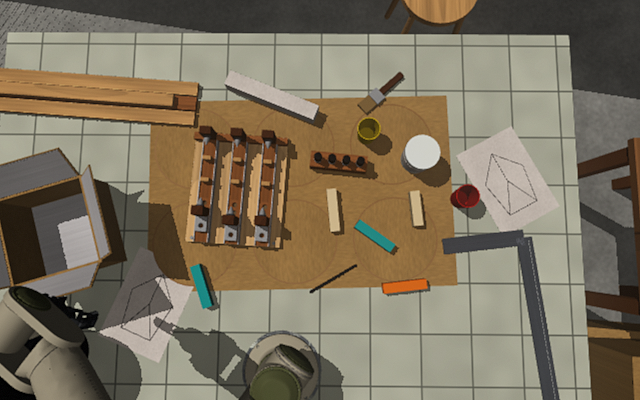

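View pics/side0.png

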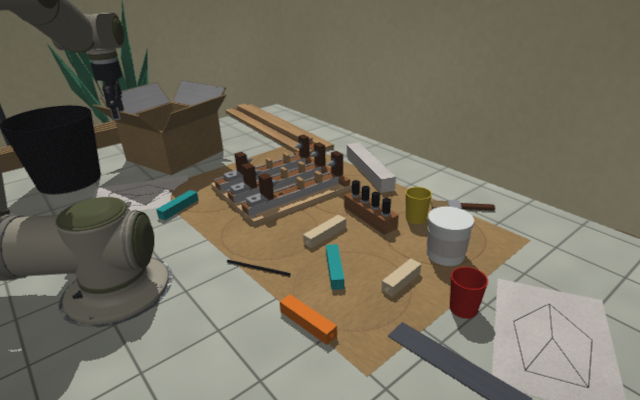

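The top view shows the jig at (235,190), the pin block at (338,160), and pale legs at (334,210) and (417,208). The orange and teal bars are decoys. Next I'll enlarge both views.

```bash
python3 - <<'E'
import cv2
a=cv2.imread('pics/top0.png'); 
cv2.imwrite('pics/c1.png',cv2.resize(a[118:258,180:300],None,fx=4.2,fy=4.2,interpolation=cv2.INTER_CUBIC))
cv2.imwrite('pics/c2.png',cv2.resize(a[140:240,300:440],None,fx=5.7,fy=5.7,interpolation=cv2.INTER_CUBIC))
b=cv2.imread('pics/side0.png')
cv2.imwrite('pics/c3.png',cv2.resize(b[125:305,205:435],None,fx=3.3,fy=3.3,interpolation=cv2.INTER_CUBIC))
E
```

```text
(no output)
```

View pics/c1.png

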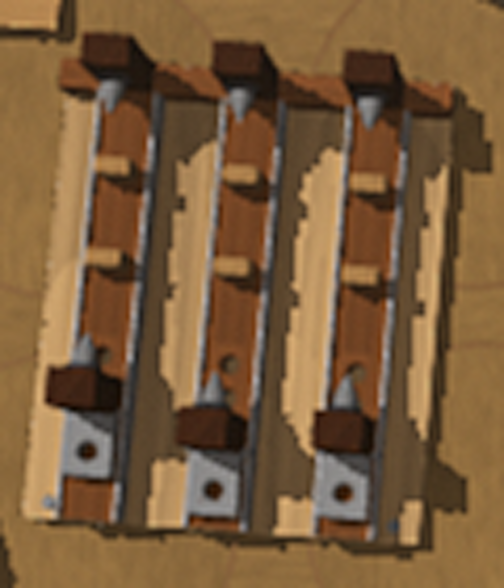

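View pics/c2.png

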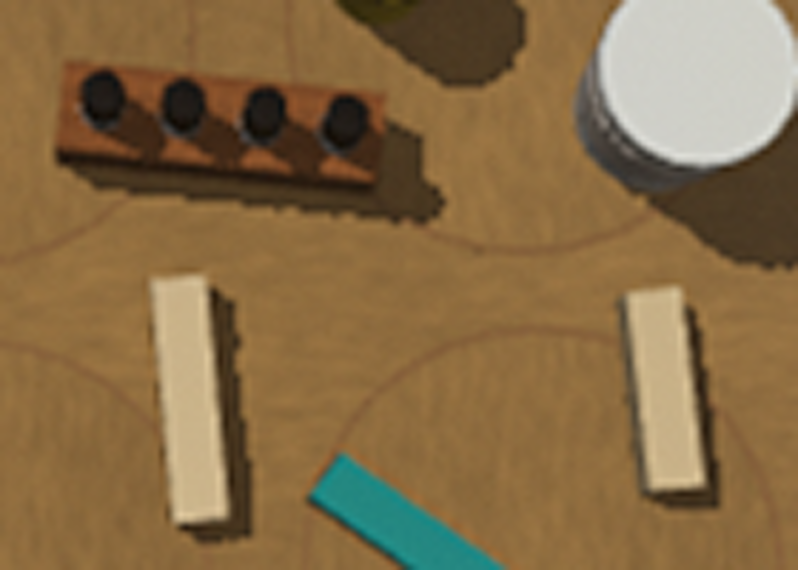

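View pics/c3.png

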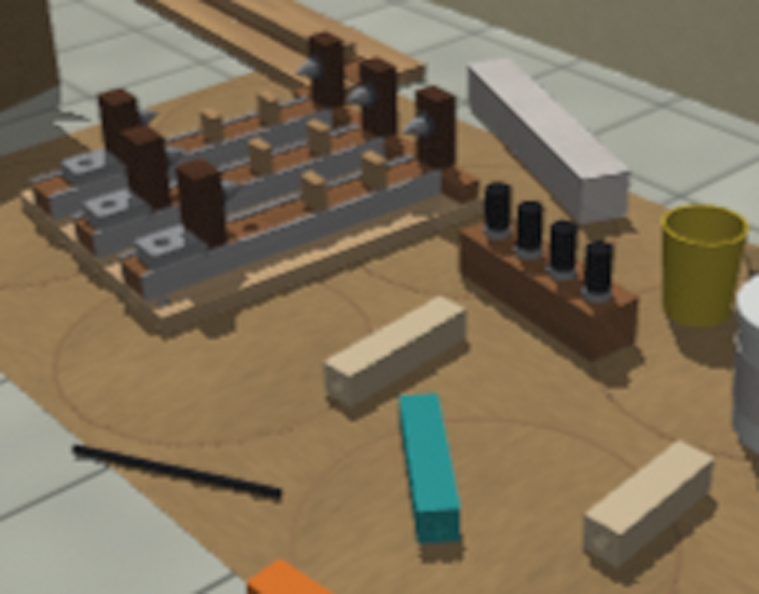

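The crops show short grey tongues with holes at bays 1, 2, 3, pins upright in the block, and two pale legs (left longer, right shorter). I'll fit a model to these points.

```bash
cat > fit.py <<'E'
from h import *
import pickle
from scipy.optimize import least_squares
T,S=[pickle.load(open(n+'0.pkl','rb')) for n in('top','side')]
def un(l,s,x0,y0): return (np.array(l,float)+.5)/s-.5+[x0,y0]
Y=[.095,0,-.095]
def rig(p): c,s=np.cos(p[2]),np.sin(p[2]); return lambda X:np.atleast_2d(X)@np.array([[c,s,0],[-s,c,0],[0,0,1]])+[p[0],p[1],0]
tt=un([(87,451),(213,490),(343,492),(112,105),(240,116),(370,126),(85,335),(212,370),(348,372),(228,363),(355,371),
 (112,164),(243,173),(368,182),(106,257),(233,265),(360,273)],4.2,180,118)
ss=un([(86,161),(108,205),(162,242),(300,70),(348,97),(408,129),(252,227)],3.3,205,125)
def jigpts(s):
    h=[(-.149+s[i],Y[i],.056) for i in range(3)]; hd=[(.12,y,.085) for y in Y]
    tc=[(-.065+s[i],Y[i],.085) for i in range(3)]; bh=[(-.054,0,.04),(-.054,-.095,.04)]
    r=[(.085,y,.0685) for y in Y]+[(.016,y,.0685) for y in Y]
    return np.array(h+hd+tc+bh+r),np.array(h+hd+bh[1:])
def res(p):
    a,b=jigpts(p[3:6]); w=rig(p)
    return np.r_[(proj(T,w(a))-tt+p[6:8]),(proj(S,w(b))-ss+p[8:10])].ravel()
def full(p): return np.r_[res(p),p[6:10]]
if __name__=='__main__':
    r=least_squares(full,[.55,.25,-.05,.02,.0,.0,0,0,0,0],loss='soft_l1'); p=r.x
    print('jig',p.round(4),np.degrees(p[2])); print((res(p).reshape(-1,2)).round(1).tolist())
    np.save('jig.npy',p); w=rig(p)
    print('holes',w([(-.149+p[3+i],Y[i],.056) for i in range(3)]).round(4).tolist()); print('heads',w([(.12,y,.085) for y in Y]).round(4).tolist())
    A=un([(152,278),(206,274),(231,520),(175,523)],5.7,300,140);B=un([(627,290),(680,286),(707,487),(650,491)],5.7,300,140)
    for n,q in(('A',A),('B',B)):
        P=np.array([atz(T,u+p[6:8],.03) for u in q]); ax=(P[0]+P[1]-P[2]-P[3])/2
        print(n,P.mean(0).round(4),'L',np.linalg.norm(ax).round(4),'W',np.linalg.norm(P[0]-P[1]).round(4),'yaw',np.degrees(np.arctan2(ax[1],ax[0])).round(2))
    Q=un([(66,62),(386,92),(378,182),(58,150)],5.7,300,140); P=np.array([atz(T,u+p[6:8],.045) for u in Q]);print('block',P.round(4).tolist(),P.mean(0).round(4))
    ax=P[0]+P[3]-P[1]-P[2];ax/=np.linalg.norm(ax);print('byaw',np.degrees(np.arctan2(-ax[0],ax[1])),[(P.mean(0)+ax*o).round(4).tolist() for o in(.066,.022,-.022,-.066)])
    # side-view check: leg top corners (c3)
    for n,q in(('A',[(447,298),(466,318),(345,379),(326,363)]),('B',[(683,441),(713,461),(612,525),(585,515)])):
        P=np.array([atz(S,u+p[8:10],.03) for u in un(q,3.3,205,125)]);print(n,'side',P.mean(0).round(4),'L',np.linalg.norm((P[0]+P[1]-P[2]-P[3])/2).round(4))
    P=[atz(S,u+p[8:10],.091) for u in un([(498,186),(531,205),(564,226),(600,246)],3.3,205,125)];print('pins side',np.round(P,4).tolist())
E
python3 fit.py
```

```text
jig [ 0.565   0.1475 -0.0689  0.0197 -0.0011  0.0047 -0.3003  0.0932  0.3511
 -0.0346] -3.945702044217785
[[-0.2, 0.2], [-0.1, 0.0], [-0.1, -0.0], [-0.1, 1.1], [0.2, 0.8], [0.0, 0.7], [0.6, -0.4], [0.9, 0.4], [-0.0, 0.4], [0.4, -0.3], [0.3, 0.1], [0.1, -0.6], [-0.6, -0.5], [0.1, -0.4], [-0.8, -0.8], [-0.4, -0.5], [0.0, -0.1], [-0.3, 0.1], [0.2, -0.7], [0.3, -0.5], [-0.5, 0.4], [0.4, 0.7], [-0.8, 0.4], [0.2, -0.4]]
holes [[0.4426, 0.2512, 0.056], [0.4152, 0.1578, 0.056], [0.4145, 0.0627, 0.056]]
heads [[0.6913, 0.234, 0.085], [0.6847, 0.1392, 0.085], [0.6782, 0.0445, 0.085]]
A [ 0.4959 -0.1565  0.03  ] L 0.1366 W 0.0301 yaw 5.72
B [ 0.5033 -0.4186  0.03  ] L 0.112 W 0.0295 yaw 5.99
block [[0.6811, -0.0862, 0.045], [0.6653, -0.2634, 0.045], [0.6147, -0.2587, 0.045], [0.6315, -0.0822, 0.045]] [ 0.6481 -0.1726  0.045 ]
byaw -5.2560647892243395 [[0.6542, -0.1069, 0.045], [0.6502, -0.1507, 0.045], [0.6461, -0.1945, 0.045], [0.6421, -0.2384, 0.045]]
A side [ 0.4936 -0.1647  0.03  ] L 0.1323
B side [ 0.5043 -0.4199  0.03  ] L 0.1073
pins side [[0.656, -0.1098, 0.091], [0.652, -0.1544, 0.091], [0.6458, -0.1991, 0.091], [0.6428, -0.2418, 0.091]]
```

```bash
cat >> h.py <<'E'
def go(*wps):
    """from measured pose print shift(cm, tool axes at leg start)/turn for each waypoint (x,y,z,yaw deg) in turn"""
    o=env.observe(); p=np.array(o['position']); R=np.array(o['tool_rot'])
    print('t',round(o['time_s'],2),'p',p.round(4),'yaw',np.degrees(np.arctan2(R[1,2],R[0,2])).round(2),'F',np.round(o['ft_force'],1),'w',round(o['grip_width'],4))
    from scipy.spatial.transform import Rotation as Ro
    for x,y,z,a in wps:
        c,s=np.cos(np.radians(a)),np.sin(np.radians(a)); R2=np.array([[0,-s,c],[0,c,s],[-1,0,0]])
        print((R.T@(np.array([x,y,z])-p)*100).round(2),'rv',Ro.from_matrix(R.T@R2).as_rotvec().round(3)); p=np.array([x,y,z]);R=R2
E
python3 - <<'E'
from h import *
go((.4955,-.158,.2,5.8),(.4955,-.158,.06,5.8))
E
```

```text
t 0.1 p [0.2195 0.504  0.2418] yaw -23.54 F [ 0.6 -0.3 -0.5] w 0.085
[  4.23 -49.67  51.74] rv [-0.512 -0.001  0.001]
[14.  0.  0.] rv [0. 0. 0.]
```

>>> {"op": "carry_out", "data": {
  "motion": [
    [[0.2, -2.5, 2.6, 0, 0, 0, 8.5], [0.4, -5, 5.2, 0, 0, 0, 8.5], [0.6, -7.5, 7.8, 0, 0, 0, 8.5], [0.8, -10, 10.4, 0, 0, 0, 8.5], [1.0, -12.4, 12.9, 0, 0, 0, 8.5]]
  ]
}}

```text
time_s: 0.52
position: [0.2884, 0.3373, 0.232]
tool_rot: [[-0.0, 0.399, 0.917], [-0.0, 0.917, -0.399], [-1.0, -0.001, -0.0]]
ft_force: [0.0, 0.5, -0.4]
grip_width: 0.0848
```

>>> {"op": "carry_out", "data": {
  "motion": [
    [[0.2, -2.5, 2.6, 0, 0, 0, 8.5], [0.4, -5, 5.2, 0, 0, 0, 8.5], [0.6, -7.5, 7.8, 0, 0, 0, 8.5], [0.8, -10, 10.4, 0, 0, 0, 8.5], [1.0, -12.4, 12.9, 0, 0, 0, 8.5]]
  ]
}}

```text
time_s: 0.93
position: [0.3573, 0.1721, 0.2222]
tool_rot: [[-0.0, 0.399, 0.917], [-0.0, 0.917, -0.399], [-1.0, -0.0, -0.0]]
ft_force: [1.2, 0.8, 0.1]
grip_width: 0.085
```

>>> {"op": "carry_out", "data": {
  "motion": [
    [[0.2, -2.5, 2.6, 0, 0, 0, 8.5], [0.4, -5, 5.2, 0, 0, 0, 8.5], [0.6, -7.5, 7.8, 0, 0, 0, 8.5], [0.8, -10, 10.4, 0, 0, 0, 8.5], [1.0, -12.4, 12.9, 0, 0, 0, 8.5]]
  ]
}}

```text
time_s: 1.35
position: [0.4261, 0.0067, 0.2121]
tool_rot: [[-0.0, 0.4, 0.917], [0.0, 0.917, -0.4], [-1.0, -0.0, -0.0]]
ft_force: [0.7, -0.3, 0.6]
grip_width: 0.0851
```

>>> {"op": "carry_out", "data": {
  "motion": [
    [[0.2, -2.5, 2.6, -0.1, 0, 0, 7], [0.4, -5, 5.2, -0.2, 0, 0, 7], [0.6, -7.5, 7.8, -0.3, 0, 0, 7], [0.8, -10, 10.4, -0.41, 0, 0, 7], [1.0, -12.4, 12.9, -0.51, 0, 0, 7]]
  ]
}}

```text
time_s: 1.77
position: [0.4949, -0.1585, 0.2019]
tool_rot: [[-0.001, -0.104, 0.995], [0.0, 0.995, 0.104], [-1.0, 0.0, -0.0]]
ft_force: [-0.3, 0.0, -0.5]
grip_width: 0.07
```

```bash
python3 - <<'E'
from h import *
go((.4955,-.158,.022,5.8))
T=cam('top'); cam('side','s1.png')
import pickle
a=T['image'][170:245,315:440,::-1]; cv2.imwrite('pics/t1.png',cv2.resize(a,None,fx=6,fy=6,interpolation=cv2.INTER_CUBIC))
E
```

```text
t 1.77 p [ 0.4949 -0.1585  0.2019] yaw 5.97 F [-0.3  0.  -0.5] w 0.07
[17.99  0.04  0.08] rv [ 0.003 -0.    -0.   ]
```

>>> {"op": "carry_out", "data": {
  "motion": [
    [[4, 0, 0.1, 0, 0, 0, 7], [8, 0, 0.1, 0, 0, 0, 7], [12, 0, 0.1, 0, 0, 0, 7], [15, 0, 0.1, 0, 0, 0, 7], [16.5, 0, 0.1, 0, 0, 0, 7]]
  ],
  "grip_force": 40
}}

```text
time_s: 2.28
position: [0.4938, -0.155, 0.0338]
tool_rot: [[-0.005, -0.098, 0.995], [0.003, 0.995, 0.098], [-1.0, 0.004, -0.005]]
ft_force: [-0.9, 0.6, -0.5]
grip_width: 0.0699
```

>>> {"op": "carry_out", "data": {
  "motion": [
    [[1, 0, 0, 0, 0, 0, 7], [2, 0, 0, 0, 0, 0, 5], [2, 0, 0, 0, 0, 0, 2], [2, 0, 0, 0, 0, 0, 2], [2, 0, 0, 0, 0, 0, 2]]
  ],
  "grip_force": 40
}}

```text
time_s: 2.7
position: [0.4962, -0.1567, 0.0185]
tool_rot: [[0.002, -0.099, 0.995], [-0.001, 0.995, 0.099], [-1.0, -0.001, 0.002]]
ft_force: [0.2, 0.4, -1.1]
grip_width: 0.0293
```

>>> {"op": "carry_out", "data": {
  "motion": [
    [[0, 0, 0, 0, 0, 0, 2], [0, 0, 0, 0, 0, 0, 2], [0, 0, 0, 0, 0, 0, 2], [-1, 0, 0, 0, 0, 0, 2], [-3, 0, 0, 0, 0, 0, 2]]
  ]
}}

```text
time_s: 3.12
position: [0.4946, -0.156, 0.0466]
tool_rot: [[-0.004, -0.099, 0.995], [0.002, 0.995, 0.099], [-1.0, 0.002, -0.003]]
ft_force: [0.1, 0.1, -1.2]
grip_width: 0.0295
```

>>> {"op": "carry_out", "data": {
  "motion": [
    [[-4, 0, 0, 0, 0, 0, 2], [-8, 0, 0, 0, 0, 0, 2], [-12, 0, 0, 0, 0, 0, 2], [-15, 0, 0, 0, 0, 0, 2], [-15, 0, 0, 0, 0, 0, 2]]
  ]
}}

```text
time_s: 3.53
position: [0.4973, -0.1574, 0.2042]
tool_rot: [[0.01, -0.099, 0.995], [-0.006, 0.995, 0.099], [-1.0, -0.007, 0.01]]
ft_force: [-0.6, -0.6, -0.8]
grip_width: 0.0294
```

```bash
python3 - <<'E'
from h import *
go((.5,0.1,.2,-3.95))
T=cam('top'); S=cam('side')
import pickle; pickle.dump((T,S),open('g1.pkl','wb'))
a=cv2.resize(T['image'][150:250,280:400,::-1],None,fx=4,fy=4,interpolation=cv2.INTER_CUBIC); b=cv2.resize(S['image'][130:260,280:400,::-1],None,fx=4*100/130,fy=4*100/130,interpolation=cv2.INTER_CUBIC)
cv2.imwrite('pics/g1.png',np.hstack([a,b[:400]]))
print(a.shape,b.shape)
E
```

```text
t 3.53 p [ 0.4973 -0.1574  0.2042] yaw 5.69 F [-0.6 -0.6 -0.8] w 0.0294
[ 0.26 25.59  2.81] rv [0.168 0.01  0.006]
(400, 480, 3) (400, 369, 3)
```

View pics/g1.png

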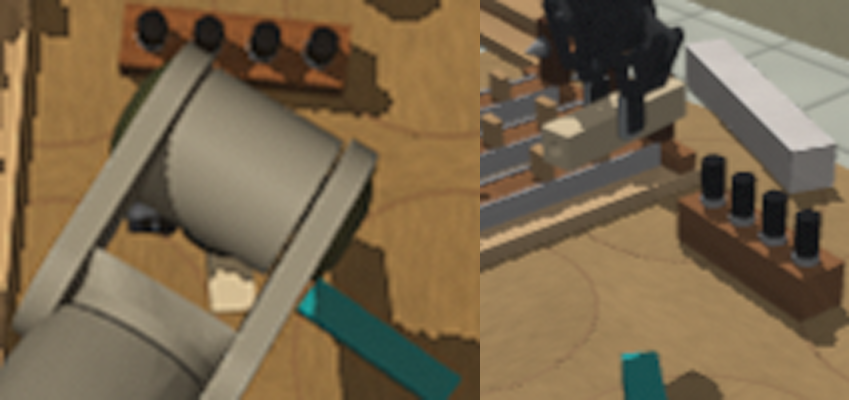

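```bash
python3 - <<'E'
from fit import *
p=np.load('jig.npy'); w=rig(p); c=w((.0445,0,0))[0]; print(c)
go((c[0],c[1],.2,-3.95),(c[0],c[1],.0865,-3.95))
E
```

```text
[0.60939825 0.14444278 0.        ]
t 3.63 p [ 0.4955 -0.1564  0.1984] yaw 5.68 F [-0.2  0.2 -1.7] w 0.0295
[-0.18 28.81 14.31] rv [0.168 0.002 0.001]
[11.35  0.    0.  ] rv [0. 0. 0.]
```

>>> {"op": "carry_out", "data": {
  "motion": [
    [[0, 2.5, 1.2, 0, 0, 0, 2], [0, 6, 3, 0, 0, 0, 2], [0, 9, 4.5, 0, 0, 0, 2], [0, 12, 6, 0, 0, 0, 2], [0, 14.4, 7.2, 0, 0, 0, 2]]
  ]
}}

```text
time_s: 4.05
position: [0.5526, -0.0037, 0.1955]
tool_rot: [[-0.004, -0.1, 0.995], [0.001, 0.995, 0.1], [-1.0, 0.002, -0.004]]
ft_force: [-0.1, -0.0, 0.4]
grip_width: 0.0289
```

>>> {"op": "carry_out", "data": {
  "motion": [
    [[0, 4, 2, 0.04, 0, 0, 2], [0, 8, 4, 0.08, 0, 0, 2], [0, 11, 5.5, 0.12, 0, 0, 2], [0, 13.4, 6.7, 0.16, 0, 0, 2], [0, 14.4, 7.1, 0.168, 0, 0, 2]]
  ]
}}

```text
time_s: 4.47
position: [0.6092, 0.1477, 0.1949]
tool_rot: [[-0.004, 0.067, 0.998], [0.001, 0.998, -0.067], [-1.0, 0.0, -0.004]]
ft_force: [-0.2, -0.4, -1.6]
grip_width: 0.0289
```

>>> {"op": "carry_out", "data": {
  "motion": [
    [[0, 0, 0, 0, 0, 0, 2], [0, 0, 0, 0, 0, 0, 2], [3, 0, 0, 0, 0, 0, 2], [5, 0, 0, 0, 0, 0, 2], [6, 0, 0, 0, 0, 0, 2]]
  ]
}}

```text
time_s: 4.88
position: [0.6079, 0.1423, 0.1345]
tool_rot: [[-0.005, 0.07, 0.998], [-0.001, 0.998, -0.07], [-1.0, -0.001, -0.005]]
ft_force: [-0.6, -0.0, -1.0]
grip_width: 0.0291
```

>>> {"op": "carry_out", "data": {
  "motion": [
    [[1.5, 0, 0, 0, 0, 0, 2], [3, 0, 0, 0, 0, 0, 2], [3, 0, 0, 0, 0, 0, 2], [3, 0, 0, 0, 0, 0, 2], [3, 0, 0, 0, 0, 0, 2]]
  ]
}}

```text
time_s: 5.3
position: [0.6099, 0.1436, 0.1085]
tool_rot: [[0.002, 0.069, 0.998], [-0.0, 0.998, -0.069], [-1.0, 0.0, 0.002]]
ft_force: [-0.1, 0.9, -0.9]
grip_width: 0.0296
```

```bash
python3 - <<'E'
from fit import *
p=np.load('jig.npy'); w=rig(p); c=w((.0445,0,0))[0]
go((c[0],c[1],.0865,-3.95))
S=cam('side'); T=cam('top')
a=cv2.resize(S['image'][125:235,205:365,::-1],None,fx=5,fy=5,interpolation=cv2.INTER_CUBIC)
cv2.imwrite('pics/s2.png',a)
E
```

```text
t 5.3 p [0.6099 0.1436 0.1085] yaw -3.98 F [-0.1  0.9 -0.9] w 0.0296
[ 2.2   0.08 -0.06] rv [-0.     0.002 -0.   ]
```

View pics/s2.png

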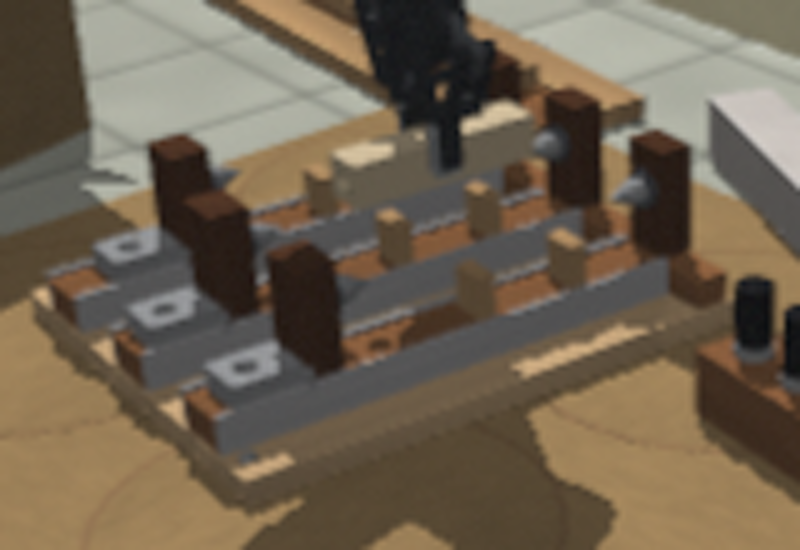

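```bash
cat > legchk.py <<'E'
from fit import *
p=np.load('jig.npy')
def legproj(x,y,zb,yaw,L,s,x0,y0):
    w=rig([x,y,np.radians(yaw)])
    P=w([(sx*L/2,sy*.015,zb+z) for sx in(-1,1) for sy in(1,-1) for z in(0,.03)])
    return ((proj(S,P)+p[8:10]-[x0,y0])+.5)*s-.5
E
python3 - <<'E'
from legchk import *
print(legproj(.6099,.1436,.1085-.018,-3.98,.135,5,205,125).round(0).tolist())
E
```

```text
[[331.0, 193.0], [327.0, 149.0], [355.0, 208.0], [351.0, 164.0], [508.0, 140.0], [506.0, 97.0], [533.0, 154.0], [532.0, 111.0]]
```

The held leg lines up over bay 2: its near top corner is at (332,150) and its far one at (532,113), as predicted. I'll lower it now.

>>> {"op": "carry_out", "data": {
  "motion": [
    [[1, 0.1, 0, 0, 0, 0, 2], [1.6, 0.1, 0, 0, 0, 0, 2], [1.9, 0.1, 0, 0, 0, 0, 2], [2.0, 0.1, 0, 0, 0, 0, 2], [2.0, 0.1, 0, 0, 0, 0, 2]]
  ]
}}

```text
time_s: 5.82
position: [0.6093, 0.1453, 0.0871]
tool_rot: [[-0.001, 0.069, 0.998], [-0.0, 0.998, -0.069], [-1.0, -0.0, -0.001]]
ft_force: [-0.5, -1.1, -0.8]
grip_width: 0.0291
```

>>> {"op": "carry_out", "data": {
  "motion": [
    [[0.1, 0, 0, 0, 0, 0, 2], [0.2, 0, 0, 0, 0, 0, 2], [0.25, 0, 0, 0, 0, 0, 2], [0.25, 0, 0, 0, 0, 0, 2], [0.25, 0, 0, 0, 0, 0, 2]]
  ]
}}

```text
time_s: 6.23
position: [0.6096, 0.1453, 0.0867]
tool_rot: [[0.002, 0.069, 0.998], [-0.0, 0.998, -0.069], [-1.0, 0.0, 0.002]]
ft_force: [-5.3, -1.0, 13.0]
grip_width: 0.0295
```

>>> {"op": "carry_out", "data": {
  "motion": [
    [[-0.25, 0, 0, 0, 0, 0, 2], [-0.25, 0, 0, 0, 0, 0, 4.5], [-0.25, 0, 0, 0, 0, 0, 5], [-0.25, 0, 0, 0, 0, 0, 5], [-1, 0, 0, 0, 0, 0, 5]]
  ]
}}

```text
time_s: 6.65
position: [0.6088, 0.1452, 0.0935]
tool_rot: [[-0.003, 0.069, 0.998], [-0.0, 0.998, -0.069], [-1.0, -0.0, -0.003]]
ft_force: [0.0, 0.3, -0.4]
grip_width: 0.0502
```

>>> {"op": "carry_out", "data": {
  "motion": [
    [[-3, 0, 0, 0, 0, 0, 5], [-6, 0, 0, 0, 0, 0, 6], [-6, 0, 0, 0, 0, 0, 6], [-6, 0, 0, 0, 0, 0, 6], [-6, 0, 0, 0, 0, 0, 6]]
  ]
}}

```text
time_s: 7.07
position: [0.6092, 0.1453, 0.1546]
tool_rot: [[-0.001, 0.069, 0.998], [-0.0, 0.998, -0.069], [-1.0, -0.0, -0.001]]
ft_force: [0.2, -1.1, 0.8]
grip_width: 0.0597
```

```bash
python3 - <<'E'
from legchk import *
w=rig(p);c=w((-.107+p[4],0,0))[0]
go((c[0],c[1],.155,-3.95),(c[0],c[1],.093,-3.95))
S1=cam('side')
cv2.imwrite('pics/s3.png',cv2.resize(S1['image'][125:235,205:365,::-1],None,fx=5,fy=5,interpolation=cv2.INTER_CUBIC))
print(legproj(.6096,.1453,.0685,-3.98,.135,5,205,125).round(0).tolist())
E
```

```text
t 7.07 p [0.6092 0.1453 0.1546] yaw -3.94 F [ 0.2 -1.1  0.8] w 0.0597
[ -0.03  -0.08 -15.24] rv [ 0.    -0.001  0.   ]
[6.2 0.  0. ] rv [0. 0. 0.]
[[332.0, 224.0], [328.0, 181.0], [356.0, 240.0], [352.0, 196.0], [507.0, 169.0], [505.0, 128.0], [533.0, 184.0], [531.0, 142.0]]
```

View pics/s3.png

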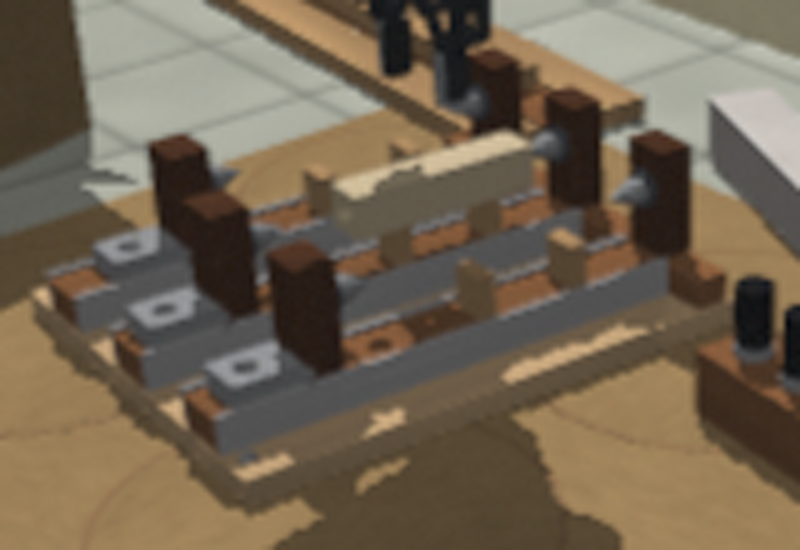

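The leg lies square on bay 2's rests, with the head cone at (545,143) just clear of its end. Next is tailstock 2.

>>> {"op": "carry_out", "data": {
  "motion": [
    [[0, 0, -4, 0, 0, 0, 6], [0, -0.1, -8, 0, 0, 0, 6], [0, -0.1, -12, 0, 0, 0, 6], [0, -0.1, -14.5, 0, 0, 0, 6], [0, -0.1, -15.2, 0, 0, 0, 6]]
  ]
}}

```text
time_s: 7.53
position: [0.4535, 0.1551, 0.1541]
tool_rot: [[-0.004, 0.068, 0.998], [-0.0, 0.998, -0.068], [-1.0, -0.001, -0.004]]
ft_force: [1.3, 0.6, 0.9]
grip_width: 0.0602
```

>>> {"op": "carry_out", "data": {
  "motion": [
    [[0, 0, 0, 0, 0, 0, 6], [2, 0, 0, 0, 0, 0, 6], [4.5, 0, 0, 0, 0, 0, 6], [6.2, 0, 0, 0, 0, 0, 6], [6.2, 0, 0, 0, 0, 0, 6]]
  ],
  "grip_force": 25
}}

```text
time_s: 7.95
position: [0.4576, 0.1543, 0.0896]
tool_rot: [[-0.006, 0.069, 0.998], [-0.001, 0.998, -0.069], [-1.0, -0.001, -0.006]]
ft_force: [0.2, -0.5, 0.0]
grip_width: 0.0598
```

>>> {"op": "carry_out", "data": {
  "motion": [
    [[0, 0, 0, 0, 0, 0, 5], [0, 0, 0, 0, 0, 0, 4.2], [0, 0, 0, 0, 0, 0, 3], [0, 0, 0, 0, 0, 0, 3], [0, 0, 0, 0, 0, 0, 3]]
  ]
}}

```text
time_s: 8.37
position: [0.4592, 0.1567, 0.0942]
tool_rot: [[0.004, 0.069, 0.998], [0.004, 0.998, -0.069], [-1.0, 0.004, 0.004]]
ft_force: [3.0, 16.7, -2.1]
grip_width: 0.0356
```

```bash
python3 - <<'E'
from legchk import *
w=rig(p);c=w((-.107+p[4],0,0))[0]
go((c[0],c[1],.093,-3.95))
E
```

```text
t 8.37 p [0.4592 0.1567 0.0942] yaw -3.95 F [ 3.  16.7 -2.1] w 0.0356
[ 0.11 -0.19 -0.19] rv [ 0.     0.004 -0.004]
```

>>> {"op": "carry_out", "data": {
  "motion": [
    [[0, 0.1, 0, 0, 0, 0, 3], [0, 0.2, 0, 0, 0, 0, 3], [0, 0.2, 0, 0, 0, 0, 3], [0, 0.2, 0, 0, 0, 0, 3], [0, 0.2, 0, 0, 0, 0, 3]]
  ]
}}

```text
time_s: 8.78
position: [0.4591, 0.1569, 0.0941]
tool_rot: [[0.004, 0.069, 0.998], [0.001, 0.998, -0.069], [-1.0, 0.001, 0.004]]
ft_force: [2.4, 2.0, 6.8]
grip_width: 0.0357
```

```bash
python3 - <<'E'
from legchk import *
w=rig(p);c=w((-.107+p[4],0,0))[0]
go((c[0],c[1],.093,-3.95))
S=cam('side')
E
```

```text
t 8.78 p [0.4591 0.1569 0.0941] yaw -3.95 F [2.4 2.  6.8] w 0.0357
[ 0.11 -0.21 -0.19] rv [-0.     0.004 -0.001]
```

>>> {"op": "carry_out", "data": {
  "motion": [
    [[0, 0, 0, 0, 0, 0, 3], [0, 0, 1, 0, 0, 0, 3], [0, 0, 2, 0, 0, 0, 3], [0, 0, 3, 0, 0, 0, 3], [0, 0, 3.5, 0, 0, 0, 3]]
  ],
  "grip_force": 50
}}

```text
time_s: 9.25
position: [0.4939, 0.1546, 0.0942]
tool_rot: [[0.002, 0.069, 0.998], [0.001, 0.998, -0.069], [-1.0, 0.001, 0.002]]
ft_force: [-3.5, 2.8, 10.8]
grip_width: 0.0349
```

>>> {"op": "carry_out", "data": {
  "motion": [
    [[0, 0, 0.8, 0, 0, 0, 3], [0, 0, 1.6, 0, 0, 0, 3], [0, 0, 2.3, 0, 0, 0, 3], [0, 0, 2.8, 0, 0, 0, 3], [0, 0, 2.9, 0, 0, 0, 3]]
  ]
}}

```text
time_s: 9.67
position: [0.5226, 0.1528, 0.0942]
tool_rot: [[0.002, 0.069, 0.998], [0.001, 0.998, -0.069], [-1.0, 0.002, 0.002]]
ft_force: [-3.5, 4.1, 10.9]
grip_width: 0.0355
```

>>> {"op": "carry_out", "data": {
  "motion": [
    [[0, 0, 0.1, 0, 0, 0, 3], [0, 0, 0.2, 0, 0, 0, 3], [0, 0, 0.3, 0, 0, 0, 3], [0, 0, 0.3, 0, 0, 0, 3], [0, 0, 0.3, 0, 0, 0, 3]]
  ]
}}

```text
time_s: 10.08
position: [0.5249, 0.1527, 0.0942]
tool_rot: [[0.001, 0.069, 0.998], [0.001, 0.998, -0.069], [-1.0, 0.001, 0.001]]
ft_force: [-2.5, 4.2, 8.6]
grip_width: 0.0354
```

```bash
python3 - <<'E'
from legchk import *
w=rig(p);c=w((-.107+.07,0,0))[0]
go((c[0],c[1],.093,-3.95))
S1=cam('side');T1=cam('top')
a=cv2.resize(S1['image'][125:235,205:365,::-1],None,fx=5,fy=5,interpolation=cv2.INTER_CUBIC)
cv2.imwrite('pics/s4.png',a)
E
```

```text
t 10.08 p [0.5249 0.1527 0.0942] yaw -3.94 F [-2.5  4.2  8.6] w 0.0354
[ 0.12 -0.24  0.33] rv [ 0.     0.001 -0.001]
```

View pics/s4.png

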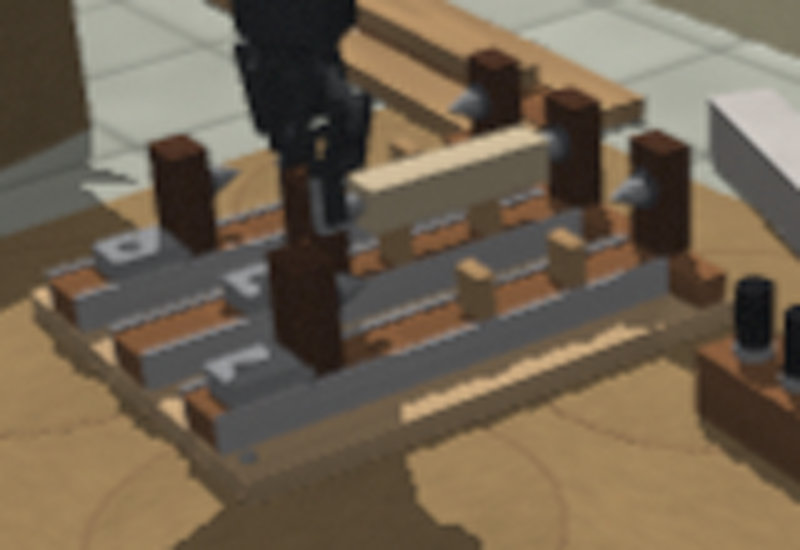

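The leg has slid onto the head cone and the tail cone is entering it. I'll continue in small steps and watch the force.

>>> {"op": "carry_out", "data": {
  "motion": [
    [[0, 0, 0.1, 0, 0, 0, 3], [0, 0, 0.2, 0, 0, 0, 3], [0, 0, 0.2, 0, 0, 0, 3], [0, 0, 0.2, 0, 0, 0, 3]]
  ]
}}

```text
time_s: 10.52
position: [0.5269, 0.1526, 0.0942]
tool_rot: [[0.001, 0.069, 0.998], [0.001, 0.998, -0.069], [-1.0, 0.001, 0.001]]
ft_force: [-2.5, 3.7, 8.8]
grip_width: 0.0356
```

>>> {"op": "carry_out", "data": {
  "motion": [
    [[0, 0, 0.05, 0, 0, 0, 3], [0, 0, 0.1, 0, 0, 0, 3], [0, 0, 0.1, 0, 0, 0, 3], [0, 0, 0.1, 0, 0, 0, 3]]
  ]
}}

```text
time_s: 10.85
position: [0.5277, 0.1525, 0.0942]
tool_rot: [[0.001, 0.069, 0.998], [0.001, 0.998, -0.069], [-1.0, 0.001, 0.001]]
ft_force: [-3.3, 3.6, 9.3]
grip_width: 0.0353
```

>>> {"op": "carry_out", "data": {
  "motion": [
    [[0, 0, 0.05, 0, 0, 0, 3], [0, 0, 0.1, 0, 0, 0, 3], [0, 0, 0.1, 0, 0, 0, 3], [0, 0, 0.1, 0, 0, 0, 3]]
  ]
}}

```text
time_s: 11.18
position: [0.5287, 0.1525, 0.0942]
tool_rot: [[0.001, 0.069, 0.998], [0.001, 0.998, -0.069], [-1.0, 0.001, 0.001]]
ft_force: [-4.2, 3.9, 9.7]
grip_width: 0.0354
```

>>> {"op": "carry_out", "data": {
  "motion": [
    [[0, 0, 0.05, 0, 0, 0, 3], [0, 0, 0.05, 0, 0, 0, 3], [0, 0, 0.05, 0, 0, 0, 3]]
  ]
}}

```text
time_s: 11.43
position: [0.5291, 0.1524, 0.0942]
tool_rot: [[0.001, 0.069, 0.998], [0.001, 0.998, -0.069], [-1.0, 0.001, 0.001]]
ft_force: [-3.8, 3.9, 10.7]
grip_width: 0.0356
```

>>> {"op": "carry_out", "data": {
  "motion": [
    [[0, 0, 0.05, 0, 0, 0, 3], [0, 0, 0.05, 0, 0, 0, 3], [0, 0, 0.05, 0, 0, 0, 3]]
  ]
}}

```text
time_s: 11.68
position: [0.5294, 0.1524, 0.0942]
tool_rot: [[0.0, 0.069, 0.998], [0.001, 0.998, -0.069], [-1.0, 0.001, 0.0]]
ft_force: [-5.8, 4.1, 10.3]
grip_width: 0.0355
```

>>> {"op": "carry_out", "data": {
  "motion": [
    [[0, 0, 0.05, 0, 0, 0, 3], [0, 0, 0.05, 0, 0, 0, 3], [0, 0, 0.05, 0, 0, 0, 3]]
  ]
}}

```text
time_s: 11.93
position: [0.5297, 0.1524, 0.0942]
tool_rot: [[-0.0, 0.069, 0.998], [0.001, 0.998, -0.069], [-1.0, 0.001, -0.0]]
ft_force: [-5.7, 2.7, 10.2]
grip_width: 0.0355
```

>>> {"op": "carry_out", "data": {
  "motion": [
    [[0, 0, 0.1, 0, 0, 0, 3], [0, 0, 0.1, 0, 0, 0, 3], [0, 0, 0.1, 0, 0, 0, 3]]
  ]
}}

```text
time_s: 12.18
position: [0.5302, 0.1524, 0.0942]
tool_rot: [[-0.001, 0.069, 0.998], [0.001, 0.998, -0.069], [-1.0, 0.001, -0.001]]
ft_force: [-9.3, 2.6, 13.0]
grip_width: 0.0352
```

```bash
python3 - <<'E'
from h import *
go()
T1=cam('top');S1=cam('side')
a=cv2.resize(S1['image'][150:230,205:300,::-1],None,fx=6,fy=6,interpolation=cv2.INTER_CUBIC)
cv2.imwrite('pics/s5.png',a)
E
```

```text
t 12.18 p [0.5302 0.1524 0.0942] yaw -3.93 F [-9.3  2.6 13. ] w 0.0352
```

>>> {"op": "carry_out", "data": {
  "motion": [
    [[0, 0, -0.1, 0, 0, 0, 3], [0, 0, -0.15, 0, 0, 0, 3], [0, 0, -0.15, 0, 0, 0, 3]]
  ]
}}

```text
time_s: 12.53
position: [0.53, 0.1524, 0.0942]
tool_rot: [[0.002, 0.069, 0.998], [0.001, 0.998, -0.069], [-1.0, 0.001, 0.002]]
ft_force: [-2.2, 4.8, 7.6]
grip_width: 0.035
```

>>> {"op": "carry_out", "data": {
  "motion": [
    [[0, 0, -0.05, 0, 0, 0, 3], [0, 0, -0.05, 0, 0, 0, 3], [0, 0, -0.05, 0, 0, 0, 3]]
  ]
}}

```text
time_s: 12.78
position: [0.5298, 0.1524, 0.0942]
tool_rot: [[0.003, 0.069, 0.998], [0.001, 0.998, -0.069], [-1.0, 0.002, 0.002]]
ft_force: [-0.2, 3.8, 5.7]
grip_width: 0.0354
```

>>> {"op": "carry_out", "data": {
  "motion": [
    [[0, 0, -0.05, 0, 0, 0, 3], [0, 0, -0.05, 0, 0, 0, 3], [0, 0, -0.05, 0, 0, 0, 3]]
  ]
}}

```text
time_s: 13.03
position: [0.5297, 0.1524, 0.0942]
tool_rot: [[0.003, 0.069, 0.998], [0.001, 0.998, -0.069], [-1.0, 0.002, 0.003]]
ft_force: [1.8, 4.6, 6.7]
grip_width: 0.0351
```

>>> {"op": "carry_out", "data": {
  "motion": [
    [[0, 0, -0.05, 0, 0, 0, 3], [0, 0, -0.05, 0, 0, 0, 3], [0, 0, -0.05, 0, 0, 0, 3]]
  ]
}}

```text
time_s: 13.28
position: [0.5294, 0.1524, 0.0942]
tool_rot: [[0.004, 0.069, 0.998], [0.001, 0.998, -0.069], [-1.0, 0.002, 0.004]]
ft_force: [2.9, 4.2, 5.4]
grip_width: 0.0354
```

>>> {"op": "carry_out", "data": {
  "motion": [
    [[0, 0, -0.03, 0, 0, 0, 3], [0, 0, -0.03, 0, 0, 0, 3], [0, 0, -0.03, 0, 0, 0, 3]]
  ]
}}

```text
time_s: 13.53
position: [0.5292, 0.1524, 0.0942]
tool_rot: [[0.004, 0.069, 0.998], [0.001, 0.998, -0.069], [-1.0, 0.002, 0.004]]
ft_force: [3.2, 3.9, 4.8]
grip_width: 0.0353
```

>>> {"op": "carry_out", "data": {
  "motion": [
    [[0, 0, 0, 0, 0, 0, 5], [0, 0, 0, 0, 0, 0, 6], [0, 0, 0, 0, 0, 0, 6], [-4, 0, 0, 0, 0, 0, 6], [-8, 0, 0, 0, 0, 0, 6]]
  ]
}}

```text
time_s: 13.95
position: [0.5267, 0.1516, 0.1721]
tool_rot: [[-0.006, 0.069, 0.998], [-0.001, 0.998, -0.069], [-1.0, -0.001, -0.006]]
ft_force: [1.2, 0.8, 1.1]
grip_width: 0.0603
```

>>> {"op": "carry_out", "data": {
  "motion": [
    [[-1, -4, 0, 0, 0, 0, 6], [-1, -8, 0.5, 0, 0, 0, 6], [-1, -12, 2, 0, 0, 0, 6], [-1, -15.5, 4, 0, 0, 0, 6], [-1, -19, 5.8, 0, 0, 0, 6]]
  ]
}}

```text
time_s: 14.37
position: [0.5729, -0.0438, 0.1831]
tool_rot: [[-0.0, 0.069, 0.998], [-0.0, 0.998, -0.069], [-1.0, -0.0, -0.0]]
ft_force: [1.2, 0.4, -0.0]
grip_width: 0.0599
```

```bash
python3 - <<'E'
from h import *
import pickle
print(env.observe()['q'].round(1))
go((.6545,-.1085,.15,39.7),(.6545,-.1085,.068,39.7))
T1=cam('top');S1=cam('side');pickle.dump((T1,S1),open('v2.pkl','wb'))
a=cv2.resize(T1['image'][118:258,180:300,::-1],None,fx=4,fy=4,interpolation=cv2.INTER_CUBIC)
b=cv2.resize(S1['image'][135:275,205:285,::-1],None,fx=4,fy=4,interpolation=cv2.INTER_CUBIC)
cv2.imwrite('pics/v2.png',np.hstack([a,b]))
E
```

```text
[ -16.2   27.    76.    -0.    77.  -102.2]
t 14.37 p [ 0.5729 -0.0438  0.1831] yaw -3.97 F [ 1.2  0.4 -0. ] w 0.0599
[ 3.31 -5.89  8.59] rv [-0.762 -0.     0.   ]
[8.2 0.  0. ] rv [0. 0. 0.]
```

View pics/v2.png

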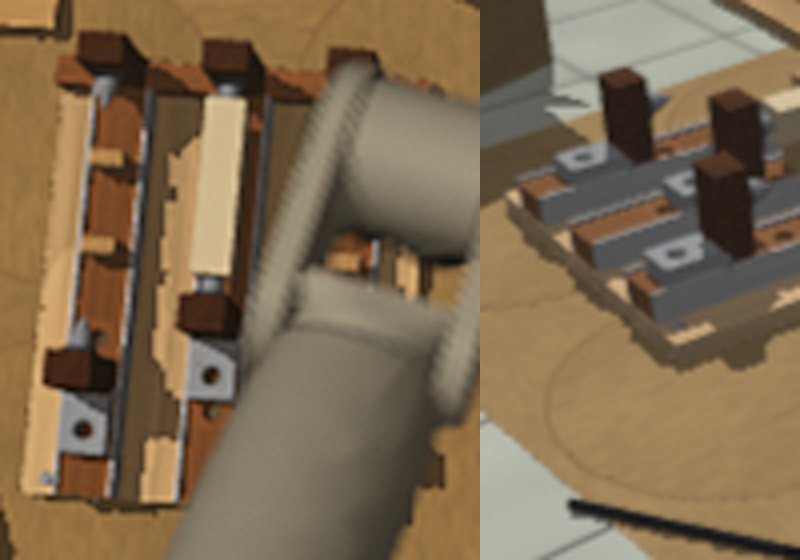

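Leg 2 sits between both cones, with tail hole 2 at about (211,376) in the crop. Now pin 1, gripped along both diagonals so it's centred.

>>> {"op": "carry_out", "data": {
  "motion": [
    [[0.6, -1.2, 1.8, -0.12, 0, 0, 5], [1.2, -2.4, 3.5, -0.24, 0, 0, 5], [2, -3.6, 5.2, -0.36, 0, 0, 5], [2.8, -5, 7.2, -0.48, 0, 0, 5], [3.3, -5.9, 8.6, -0.6, 0, 0, 5]]
  ],
  "grip_force": 20
}}

```text
time_s: 14.88
position: [0.655, -0.1073, 0.1486]
tool_rot: [[-0.002, -0.511, 0.859], [0.0, 0.859, 0.511], [-1.0, 0.001, -0.001]]
ft_force: [0.3, 0.1, -0.7]
grip_width: 0.0498
```

>>> {"op": "carry_out", "data": {
  "motion": [
    [[0, 0, 0, -0.08, 0, 0, 5], [0, 0, 0, -0.16, 0, 0, 5], [0, 0, 0, -0.16, 0, 0, 5], [0, 0, 0, -0.16, 0, 0, 5]]
  ]
}}

```text
time_s: 15.22
position: [0.6542, -0.1061, 0.1496]
tool_rot: [[-0.001, -0.636, 0.772], [0.0, 0.772, 0.636], [-1.0, 0.001, -0.0]]
ft_force: [-0.2, 0.2, 0.6]
grip_width: 0.0502
```

```bash
python3 - <<'E'
from h import *
go((.6545,-.1085,.068,39.7))
S1=cam('side');T1=cam('top')
b=cv2.resize(S1['image'][140:250,320:420,::-1],None,fx=5,fy=5,interpolation=cv2.INTER_CUBIC)
cv2.imwrite('pics/p1.png',b)
E
```

```text
t 15.22 p [ 0.6542 -0.1061  0.1496] yaw 39.48 F [-0.2  0.2  0.6] w 0.0502
[ 8.16 -0.21 -0.13] rv [-0.004 -0.    -0.001]
```

View pics/p1.png

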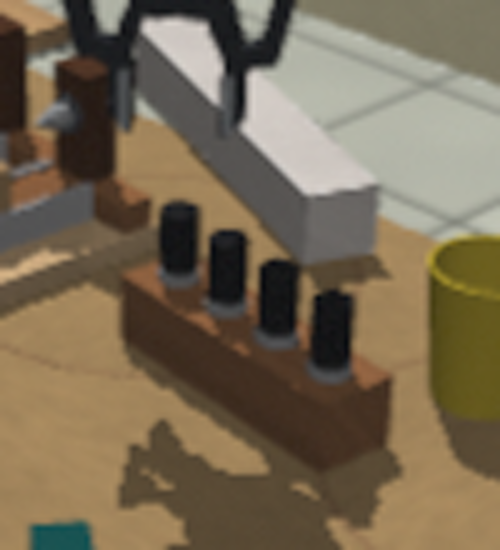

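The jaws sit centred over pin 1 (column about 179 for both). Next I'll descend, grip, open, turn 90° and grip again.

>>> {"op": "carry_out", "data": {
  "motion": [
    [[2, -0.1, -0.1, 0, 0, 0, 5], [4, -0.1, -0.1, 0, 0, 0, 5], [6, -0.1, -0.1, 0, 0, 0, 5], [7.5, -0.1, -0.1, 0, 0, 0, 5], [8.1, -0.1, -0.1, 0, 0, 0, 5]]
  ]
}}

```text
time_s: 15.73
position: [0.6533, -0.1073, 0.0666]
tool_rot: [[-0.003, -0.636, 0.771], [0.001, 0.771, 0.636], [-1.0, 0.003, -0.002]]
ft_force: [0.1, -0.5, 0.5]
grip_width: 0.0501
```

>>> {"op": "carry_out", "data": {
  "motion": [
    [[0, 0, 0, 0, 0, 0, 5], [0, 0, 0, 0, 0, 0, 4], [0, 0, 0, 0, 0, 0, 2], [0, 0, 0, 0, 0, 0, 2], [0, 0, 0, 0, 0, 0, 2]]
  ]
}}

```text
time_s: 16.15
position: [0.6549, -0.108, 0.0702]
tool_rot: [[0.002, -0.637, 0.771], [-0.001, 0.771, 0.637], [-1.0, -0.002, 0.001]]
ft_force: [-0.7, 0.6, 4.8]
grip_width: 0.0236
```

```bash
python3 -c "
from h import *
go()"
```

```text
t 16.15 p [ 0.6549 -0.108   0.0702] yaw 39.59 F [-0.7  0.6  4.8] w 0.0236
```

>>> {"op": "carry_out", "data": {
  "motion": [
    [[0, 0, 0, 0, 0, 0, 3], [0, 0, 0, 0, 0, 0, 4.4], [-0.2, 0, 0, 0.1, 0, 0, 4.4], [-0.3, 0, 0, 0.22, 0, 0, 4.4], [-0.3, 0, 0, 0.34, 0, 0, 4.4]]
  ]
}}

```text
time_s: 16.57
position: [0.6545, -0.1078, 0.072]
tool_rot: [[0.0, -0.339, 0.941], [-0.0, 0.941, 0.339], [-1.0, -0.0, 0.0]]
ft_force: [0.8, 1.4, 1.2]
grip_width: 0.044
```

>>> {"op": "carry_out", "data": {
  "motion": [
    [[0, 0, 0, 0.12, 0, 0, 4.4], [0, 0, 0, 0.24, 0, 0, 4.4], [0, 0, 0, 0.36, 0, 0, 4.4], [0, 0, 0, 0.48, 0, 0, 4.4], [0, 0, 0, 0.6, 0, 0, 4.4]]
  ]
}}

```text
time_s: 16.98
position: [0.6549, -0.1074, 0.0721]
tool_rot: [[0.001, 0.251, 0.968], [-0.0, 0.968, -0.251], [-1.0, 0.0, 0.001]]
ft_force: [1.8, 1.6, 0.3]
grip_width: 0.0442
```

>>> {"op": "carry_out", "data": {
  "motion": [
    [[0, 0, 0, 0.12, 0, 0, 4.4], [0, 0, 0, 0.24, 0, 0, 4.4], [0, 0, 0, 0.36, 0, 0, 4.4], [0, 0, 0, 0.48, 0, 0, 4.4], [0, 0, 0, 0.6, 0, 0, 4.4]]
  ]
}}

```text
time_s: 17.4
position: [0.6542, -0.1078, 0.0717]
tool_rot: [[-0.0, 0.754, 0.656], [0.0, 0.656, -0.754], [-1.0, -0.0, -0.0]]
ft_force: [0.2, -0.0, -0.4]
grip_width: 0.0442
```

>>> {"op": "carry_out", "data": {
  "motion": [
    [[0, 0, 0, 0, 0, 0, 4.4], [0, 0, 0, 0, 0, 0, 4], [0, 0, 0, 0, 0, 0, 3], [0, 0, 0, 0, 0, 0, 2], [0, 0, 0, 0, 0, 0, 2]]
  ],
  "grip_force": 40
}}

```text
time_s: 17.82
position: [0.655, -0.1075, 0.0722]
tool_rot: [[0.002, 0.749, 0.662], [0.0, 0.662, -0.749], [-1.0, 0.002, 0.001]]
ft_force: [3.8, 2.4, 0.0]
grip_width: 0.0229
```

```bash
python3 -c "
from h import *
go()"
```

```text
t 17.82 p [ 0.655  -0.1075  0.0722] yaw -48.54 F [3.8 2.4 0. ] w 0.0229
```

```bash
python3 - <<'E'
from legchk import *
T1,S1=pickle.load(open('v2.pkl','rb'))
def sub(img,x0,y0,r=4):
    g=cv2.resize(img[int(y0)-r:int(y0)+r+1,int(x0)-r:int(x0)+r+1],None,fx=1,fy=1).astype(float).mean(2); return g.round(0).astype(int)
u=un([(211,376)],4,180,118)[0]; v=un([(203,184)],4,205,135)[0]; print(u,v)
print(sub(T1['image'],round(u[0]),round(u[1]))); print(sub(S1['image'],round(v[0]),round(v[1])))
def tri(u,v):
    A=[];b=[]
    for d,q in((T1,u),(S1,v)):
        o,r=ray(d,q); r/=np.linalg.norm(r); M=np.eye(3)-np.outer(r,r); A.append(M);b.append(M@o)
    return np.linalg.lstsq(np.vstack(A),np.hstack(b),rcond=None)[0]
print('raw atz',atz(T1,u,.056),atz(S1,v,.056),'tri',tri(u,v))
w=rig(p);print('fit s=.07',w((-.079,0,.056)), proj(T1,w((-.079,0,.056))),proj(S1,w((-.079,0,.056))))
E
```

```text
[232.375 211.625] [255.375 180.625]
[[140 132 138 147 145 147 147 148 151]
 [139 133 136 122 103 105 130 145 145]
 [139 145 121  68  39  30  81 134 146]
 [138 143  94  34  26  32  62 123 148]
 [139 141  93  26  23  50  81 127 146]
 [141 148 119  56  33  66 108 136 143]
 [141 144 142 121 112 123 139 146 145]
 [141 144 145 148 149 149 146 145 148]
 [147 149 151 151 150 150 148 148 152]]
[[ 86  86  85  91  95 101 101  72  31]
 [ 91  96 103 118 129 137 133  91  30]
 [110 129 140 152 146 129 108  77  32]
 [120 144 152 153 136  98  79  66  31]
 [ 79 114 141 149 145 126 114  92  38]
 [ 74  78 104 130 147 152 149 116  50]
 [ 75  71  72  87 121 137 123  87  49]
 [ 76  70  71  72  80  81  73  64  44]
 [ 83  66  71  71  72  70  73  65  43]]
raw atz [0.48474395 0.15412474 0.056     ] [0.47615184 0.15195338 0.056     ] tri [0.48229048 0.15642567 0.05250083]
fit s=.07 [[0.48619098 0.15294095 0.056     ]] [[232.77195766 211.160433  ]] [[257.95023953 179.5326894 ]]
```

```bash
cat > hole.py <<'E'
from legchk import *
def dark(img,c,r,z,T,thr=115):
    x,y=int(round(c[0])),int(round(c[1])); g=img[y-r:y+r+1,x-r:x+r+1].astype(float).mean(2)
    w=np.clip(thr-g,0,None); yy,xx=np.mgrid[-r:r+1,-r:r+1]; u=np.array([x+(w*xx).sum()/w.sum(),y+(w*yy).sum()/w.sum()]); return u,atz(T,u,z)
E
python3 - <<'E'
from hole import *
T1,S1=pickle.load(open('v2.pkl','rb'))
print(dark(T1['image'],(232,211.5),3,.056,T1))
T0=T
for c in [(87,451),(213,490),(343,492)]:
    u=un([c],4.2,180,118)[0]; print(dark(T0['image'],u,3,.056,T0))
h=np.array([.485,.1552]); 
go((h[0],h[1],.155,-3.8),(h[0],h[1],.115,-3.8))
E
```

```text
(array([232.16773407, 211.38304361]), array([0.48548867, 0.15478644, 0.056     ]))
(array([200.17724519, 224.95786147]), array([0.44290845, 0.25200761, 0.056     ]))
(array([230.1913367 , 234.19107095]), array([0.41524036, 0.15880635, 0.056     ]))
(array([261.11640212, 234.89362295]), array([0.41376833, 0.06387044, 0.056     ]))
t 17.82 p [ 0.655  -0.1075  0.0722] yaw -48.54 F [3.8 2.4 0. ] w 0.0229
[ -8.31   4.67 -30.94] rv [-0.781  0.002 -0.001]
[4. 0. 0.] rv [0. 0. 0.]
```

>>> {"op": "carry_out", "data": {
  "motion": [
    [[-1, 0, 0, 0, 0, 0, 2], [-3, 0, 0, 0, 0, 0, 2], [-6, 0, 0, 0, 0, 0, 2], [-9.5, 0, 0, 0, 0, 0, 2], [-12.5, 0, 0, 0, 0, 0, 2]]
  ]
}}

```text
time_s: 18.23
position: [0.6539, -0.1079, 0.1986]
tool_rot: [[-0.001, 0.75, 0.662], [-0.0, 0.662, -0.75], [-1.0, -0.001, -0.0]]
ft_force: [0.8, -0.3, -1.2]
grip_width: 0.0231
```

>>> {"op": "carry_out", "data": {
  "motion": [
    [[0, 0.4, -2.5, 0, 0, 0, 2], [0, 0.9, -6, 0, 0, 0, 2], [0, 1.4, -9.5, 0, 0, 0, 2], [0, 1.9, -12.5, 0, 0, 0, 2], [0, 2.3, -15.5, 0, 0, 0, 2]]
  ]
}}

```text
time_s: 18.65
position: [0.5676, 0.0248, 0.1967]
tool_rot: [[-0.001, 0.75, 0.662], [-0.0, 0.662, -0.75], [-1.0, -0.001, -0.001]]
ft_force: [0.9, 0.8, -0.6]
grip_width: 0.023
```

>>> {"op": "carry_out", "data": {
  "motion": [
    [[0, 0.5, -3.5, -0.12, 0, 0, 2], [0, 1, -7, -0.24, 0, 0, 2], [0, 1.5, -10.5, -0.36, 0, 0, 2], [0, 2, -13.5, -0.48, 0, 0, 2], [0, 2.3, -15.5, -0.6, 0, 0, 2]]
  ]
}}

```text
time_s: 19.07
position: [0.4818, 0.157, 0.1969]
tool_rot: [[-0.001, 0.238, 0.971], [-0.0, 0.971, -0.238], [-1.0, -0.001, -0.001]]
ft_force: [0.4, 0.1, -0.4]
grip_width: 0.0227
```

>>> {"op": "carry_out", "data": {
  "motion": [
    [[0, 0, 0, -0.1, 0, 0, 2], [0, 0, 0, -0.18, 0, 0, 2], [0, 0, 0, -0.18, 0, 0, 2], [0, 0, 0, -0.18, 0, 0, 2], [0, 0, 0, -0.18, 0, 0, 2]]
  ]
}}

```text
time_s: 19.48
position: [0.4839, 0.1549, 0.1967]
tool_rot: [[-0.0, 0.071, 0.997], [-0.0, 0.997, -0.071], [-1.0, -0.0, -0.0]]
ft_force: [0.4, 0.7, -1.2]
grip_width: 0.0226
```

```bash
python3 - <<'E'
from h import *
h=np.array([.4854,.1550]); 
go((h[0],h[1],.125,-3.8))
S1=cam('side');T1=cam('top')
cv2.imwrite('pics/p2.png',cv2.resize(S1['image'][120:220,215:315,::-1],None,fx=6,fy=6,interpolation=cv2.INTER_CUBIC))
E
```

```text
t 19.48 p [0.4839 0.1549 0.1967] yaw -4.08 F [ 0.4  0.7 -1.2] w 0.0226
[7.17 0.02 0.15] rv [-0.005 -0.     0.   ]
```

View pics/p2.png

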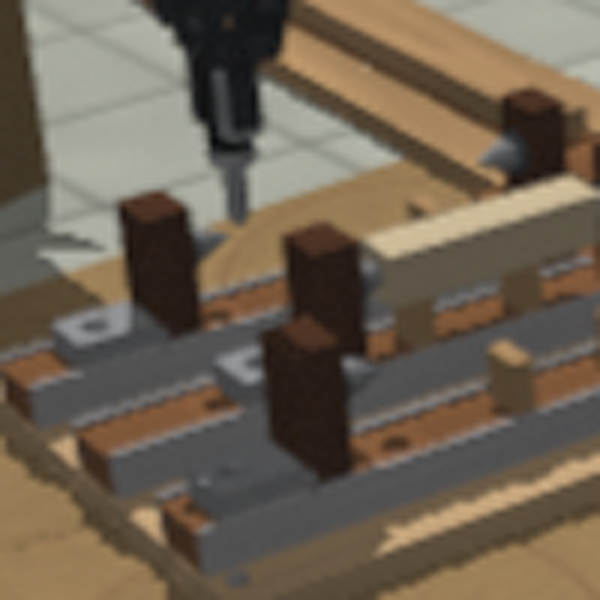

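The pin is held upright with its tip at (237,218), above hole 2 at about (255,365). I'll lower it carefully.

>>> {"op": "carry_out", "data": {
  "motion": [
    [[2, 0, 0.1, 0, 0, 0, 2], [4, 0, 0.1, 0, 0, 0, 2], [6, 0, 0.1, 0, 0, 0, 2], [7, 0, 0.1, 0, 0, 0, 2], [7, 0, 0.1, 0, 0, 0, 2]]
  ]
}}

```text
time_s: 20.0
position: [0.484, 0.1548, 0.1248]
tool_rot: [[-0.004, 0.07, 0.998], [-0.0, 0.998, -0.07], [-1.0, -0.001, -0.004]]
ft_force: [-0.7, 0.0, -1.3]
grip_width: 0.0226
```

>>> {"op": "carry_out", "data": {
  "motion": [
    [[0, 0, 0, 0, 0, 0, 2], [0.3, 0, 0.05, 0, 0, 0, 2], [0.6, 0, 0.05, 0, 0, 0, 2], [0.6, 0, 0.05, 0, 0, 0, 2], [0.6, 0, 0.05, 0, 0, 0, 2]]
  ]
}}

```text
time_s: 20.42
position: [0.4856, 0.1551, 0.1211]
tool_rot: [[0.0, 0.069, 0.998], [0.0, 0.998, -0.069], [-1.0, 0.0, 0.0]]
ft_force: [-0.3, 0.9, -1.2]
grip_width: 0.0229
```

>>> {"op": "carry_out", "data": {
  "motion": [
    [[0.3, 0, 0, 0, 0, 0, 2], [0.6, 0, 0, 0, 0, 0, 2], [0.6, 0, 0, 0, 0, 0, 2], [0.6, 0, 0, 0, 0, 0, 2]]
  ]
}}

```text
time_s: 20.75
position: [0.4854, 0.1551, 0.1146]
tool_rot: [[-0.001, 0.069, 0.998], [-0.0, 0.998, -0.069], [-1.0, -0.0, -0.001]]
ft_force: [-0.6, 0.1, -0.6]
grip_width: 0.0228
```

>>> {"op": "carry_out", "data": {
  "motion": [
    [[0.3, 0, 0, 0, 0, 0, 2], [0.6, 0, 0, 0, 0, 0, 2], [0.9, 0, 0, 0, 0, 0, 2], [0.9, 0, 0, 0, 0, 0, 2]]
  ]
}}

```text
time_s: 21.08
position: [0.4852, 0.1551, 0.1051]
tool_rot: [[-0.001, 0.069, 0.998], [-0.0, 0.998, -0.069], [-1.0, -0.0, -0.001]]
ft_force: [-0.3, -0.4, -1.2]
grip_width: 0.0232
```

>>> {"op": "carry_out", "data": {
  "motion": [
    [[0.2, 0, 0, 0, 0, 0, 2], [0.4, 0, 0, 0, 0, 0, 2], [0.6, 0, 0, 0, 0, 0, 2], [0.6, 0, 0, 0, 0, 0, 2]]
  ]
}}

```text
time_s: 21.42
position: [0.4853, 0.1551, 0.0994]
tool_rot: [[-0.001, 0.069, 0.998], [-0.0, 0.998, -0.069], [-1.0, -0.0, -0.001]]
ft_force: [-0.1, 0.7, -1.0]
grip_width: 0.023
```

Through into the bed without any force. On to home (about 0.083).

>>> {"op": "carry_out", "data": {
  "motion": [
    [[0.4, 0, 0, 0, 0, 0, 2], [0.8, 0, 0, 0, 0, 0, 2], [1.2, 0, 0, 0, 0, 0, 2], [1.4, 0, 0, 0, 0, 0, 2], [1.4, 0, 0, 0, 0, 0, 2]]
  ]
}}

```text
time_s: 21.83
position: [0.4852, 0.1551, 0.0852]
tool_rot: [[-0.001, 0.069, 0.998], [-0.0, 0.998, -0.069], [-1.0, -0.0, -0.001]]
ft_force: [-0.6, 0.2, -1.2]
grip_width: 0.0228
```

>>> {"op": "carry_out", "data": {
  "motion": [
    [[0.1, 0, 0, 0, 0, 0, 2], [0.2, 0, 0, 0, 0, 0, 2], [0.3, 0, 0, 0, 0, 0, 2], [0.3, 0, 0, 0, 0, 0, 2], [0.3, 0, 0, 0, 0, 0, 2]]
  ]
}}

```text
time_s: 22.25
position: [0.4856, 0.1551, 0.083]
tool_rot: [[0.0, 0.069, 0.998], [0.0, 0.998, -0.069], [-1.0, 0.0, 0.0]]
ft_force: [-0.8, 0.2, 1.1]
grip_width: 0.0229
```

>>> {"op": "carry_out", "data": {
  "motion": [
    [[0.1, 0, 0, 0, 0, 0, 2], [0.2, 0, 0, 0, 0, 0, 2], [0.2, 0, 0, 0, 0, 0, 2], [0, 0, 0, 0, 0, 0, 3], [0, 0, 0, 0, 0, 0, 4.5]]
  ]
}}

```text
time_s: 22.67
position: [0.4857, 0.1552, 0.0832]
tool_rot: [[0.001, 0.069, 0.998], [0.0, 0.998, -0.069], [-1.0, 0.0, 0.001]]
ft_force: [0.3, 0.5, -0.9]
grip_width: 0.0406
```

>>> {"op": "carry_out", "data": {
  "motion": [
    [[0, 0, 0, 0, 0, 0, 4.5], [-2, 0, 0, 0, 0, 0, 4.5], [-5, 0, 0, 0, 0, 0, 4.5], [-9, 0, 0, 0, 0, 0, 4.5], [-12, 0, 0, 0, 0, 0, 4.5]]
  ]
}}

```text
time_s: 23.08
position: [0.4855, 0.1551, 0.205]
tool_rot: [[0.001, 0.069, 0.998], [0.0, 0.998, -0.069], [-1.0, 0.0, 0.001]]
ft_force: [0.7, -0.0, 0.0]
grip_width: 0.0449
```

>>> {"op": "carry_out", "data": {
  "motion": [
    [[0, -4, 0, 0, 0, 0, 6], [0, -8, 0, 0, 0, 0, 7], [0, -12, 0, 0, 0, 0, 7], [0, -16, 0, 0, 0, 0, 7], [0, -20, 0, 0, 0, 0, 7]]
  ]
}}

```text
time_s: 23.5
position: [0.4711, -0.0461, 0.2027]
tool_rot: [[-0.0, 0.068, 0.998], [0.0, 0.998, -0.068], [-1.0, 0.0, -0.0]]
ft_force: [1.5, -0.1, 0.6]
grip_width: 0.0701
```

```bash
python3 - <<'E'
from h import *
import pickle
T1=cam('top');S1=cam('side');pickle.dump((T1,S1),open('v3.pkl','wb'))
a=cv2.resize(T1['image'][118:258,180:450,::-1],None,fx=2.9,fy=2.9,interpolation=cv2.INTER_CUBIC)
b=cv2.resize(S1['image'][135:215,205:365,::-1],None,fx=2.4,fy=2.4,interpolation=cv2.INTER_CUBIC)
b2=cv2.resize(S1['image'][235:315,360:520,::-1],None,fx=2.4,fy=2.4,interpolation=cv2.INTER_CUBIC)
bb=np.zeros((192,a.shape[1],3),np.uint8); bb[:,:384]=b; bb[:,390:774]=b2
cv2.imwrite('pics/v3.png',np.vstack([a,bb])); go((.5033,-.4186,.15,6))
E
```

```text
t 23.6 p [ 0.4716 -0.0491  0.2025] yaw -4.29 F [0.5 0.1 0.8] w 0.07
[  5.29 -36.6    5.93] rv [-0.18  -0.     0.001]
```

View pics/v3.png

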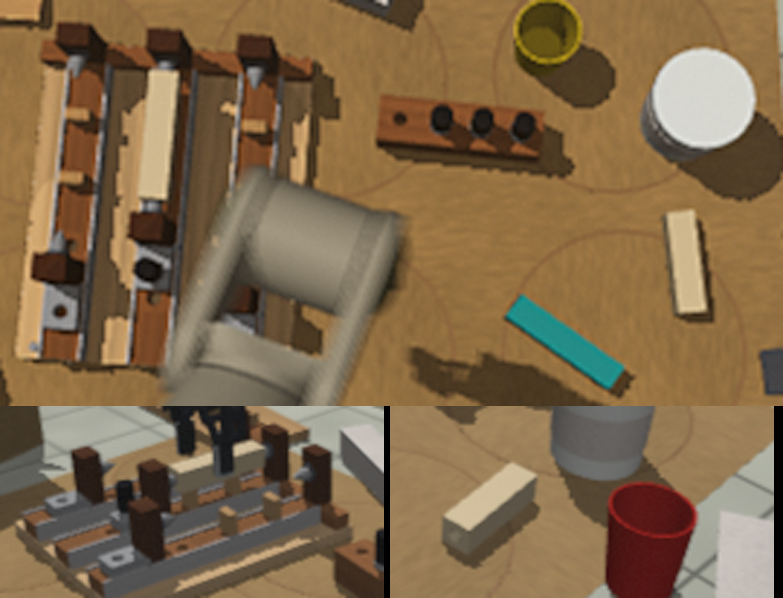

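Pin 1 is home in bay 2, and the short leg is still where it was, centred at about (686,262) in the crop. I'll fetch it for bay 3.

>>> {"op": "carry_out", "data": {
  "motion": [
    [[0, -2, 0.3, 0, 0, 0, 7], [0, -6, 1, 0, 0, 0, 7], [0, -10, 1.7, 0, 0, 0, 7], [0, -14, 2.3, 0, 0, 0, 7], [0, -18, 3, 0, 0, 0, 7]]
  ]
}}

```text
time_s: 24.02
position: [0.4892, -0.2273, 0.2026]
tool_rot: [[-0.0, 0.068, 0.998], [0.001, 0.998, -0.068], [-1.0, 0.001, -0.0]]
ft_force: [1.1, 0.4, -0.3]
grip_width: 0.07
```

>>> {"op": "carry_out", "data": {
  "motion": [
    [[1, -4, 0.6, -0.04, 0, 0, 7], [2, -8, 1.2, -0.08, 0, 0, 7], [3, -12, 1.9, -0.12, 0, 0, 7], [4, -16, 2.5, -0.16, 0, 0, 7], [5.3, -18.6, 2.9, -0.18, 0, 0, 7]]
  ]
}}

```text
time_s: 24.43
position: [0.5055, -0.4167, 0.1489]
tool_rot: [[0.0, -0.112, 0.994], [-0.001, 0.994, 0.112], [-1.0, -0.001, 0.0]]
ft_force: [0.5, 0.9, 0.4]
grip_width: 0.07
```

>>> {"op": "carry_out", "data": {
  "motion": [
    [[0, 0, 0, 0, 0, 0, 7], [0, 0, 0, 0, 0, 0, 7], [0, 0, 0, 0, 0, 0, 7]]
  ]
}}

```text
time_s: 24.68
position: [0.5058, -0.4126, 0.1496]
tool_rot: [[-0.0, -0.111, 0.994], [0.001, 0.994, 0.111], [-1.0, 0.001, -0.0]]
ft_force: [-0.2, -0.3, 0.4]
grip_width: 0.0702
```

```bash
python3 - <<'E'
from fit import *
T1,S1=pickle.load(open('v3.pkl','rb'))
m=(cv2.cvtColor(T1['image'],cv2.COLOR_RGB2HSV)[:,:,2]>165).astype(np.uint8); m[:185]=0;m[235:]=0;m[:,:400]=0;m[:,435:]=0
P=np.array([atz(T1,q[::-1],.03) for q in np.argwhere(m)]); c=P.mean(0); e=np.linalg.eigh(np.cov(P[:,:2].T))[1][:,1]; e*=np.sign(e[0]); print(m.sum(),c,np.degrees(np.arctan2(e[1],e[0])),np.ptp(P[:,:2]@e))
go((c[0],c[1],.017,6))
E
```

```text
340 [ 0.50453637 -0.41879987  0.03      ] 4.845011761802228 0.11127313621453372
t 24.68 p [ 0.5058 -0.4126  0.1496] yaw 6.39 F [-0.2 -0.3  0.4] w 0.0702
[13.26 -0.61 -0.19] rv [ 0.007 -0.    -0.001]
```

>>> {"op": "carry_out", "data": {
  "motion": [
    [[3, -0.6, -0.2, 0.01, 0, 0, 7], [6.5, -0.6, -0.2, 0.01, 0, 0, 7], [10, -0.6, -0.2, 0.01, 0, 0, 7], [12.2, -0.6, -0.2, 0.01, 0, 0, 7], [13.2, -0.6, -0.2, 0.01, 0, 0, 7]]
  ],
  "grip_force": 40
}}

```text
time_s: 25.1
position: [0.5038, -0.4172, 0.0154]
tool_rot: [[-0.003, -0.102, 0.995], [0.004, 0.995, 0.102], [-1.0, 0.004, -0.002]]
ft_force: [0.5, 0.5, -0.7]
grip_width: 0.0698
```

>>> {"op": "carry_out", "data": {
  "motion": [
    [[0, 0, 0, 0, 0, 0, 7], [0, 0, 0, 0, 0, 0, 5], [0, 0, 0, 0, 0, 0, 2], [0, 0, 0, 0, 0, 0, 2], [0, 0, 0, 0, 0, 0, 2]]
  ]
}}

```text
time_s: 25.52
position: [0.5048, -0.4203, 0.0199]
tool_rot: [[0.002, -0.101, 0.995], [-0.003, 0.995, 0.101], [-1.0, -0.003, 0.002]]
ft_force: [-0.0, 1.3, 7.7]
grip_width: 0.0292
```

>>> {"op": "carry_out", "data": {
  "motion": [
    [[0, 0, 0, 0, 0, 0, 2], [0, 0, 0, 0, 0, 0, 2], [-1, 0, 0, 0, 0, 0, 2], [-4, 0, 0, 0, 0, 0, 2], [-8, 0, 0, 0, 0, 0, 2]]
  ]
}}

```text
time_s: 25.93
position: [0.5031, -0.4187, 0.0969]
tool_rot: [[-0.004, -0.101, 0.995], [0.004, 0.995, 0.101], [-1.0, 0.005, -0.003]]
ft_force: [1.6, -0.1, -0.8]
grip_width: 0.0293
```

>>> {"op": "carry_out", "data": {
  "motion": [
    [[-4, 0, 0, 0, 0, 0, 2], [-8, 0, 0, 0, 0, 0, 2], [-10, 0, 0, 0, 0, 0, 2], [-10, 0, 0, 0, 0, 0, 2], [-10, 0, 0, 0, 0, 0, 2]]
  ]
}}

```text
time_s: 26.35
position: [0.5041, -0.4198, 0.1996]
tool_rot: [[0.002, -0.101, 0.995], [-0.002, 0.995, 0.101], [-1.0, -0.002, 0.002]]
ft_force: [0.6, 0.1, -1.4]
grip_width: 0.0291
```

```bash
python3 - <<'E'
from h import *
# bay-2 line from grips; bay 3 offset 95 mm to the right, jig yaw -3.8
a=np.radians(-3.8); ex=np.array([np.cos(a),np.sin(a)]); ey=np.array([-ex[1],ex[0]])
O=np.array([.4854,.1552])+.079*ex   # jig origin from hole 2 at x=-79
print('jig',O); np.save('jig2.npy',np.r_[O,a])
c=O-.095*ey+(.120-.006-.055)*ex; print(c)
go((c[0],c[1],.18,-3.8),(c[0],c[1],.088,-3.8))
cam('side');cam('top')
E
```

```text
jig [0.56422632 0.14996436]
[0.61680058 0.05126306]
t 26.35 p [ 0.5041 -0.4198  0.1996] yaw 5.8 F [ 0.6  0.1 -1.4] w 0.0291
[ 1.88 45.74 15.97] rv [0.167 0.002 0.002]
[9.2 0.  0. ] rv [0. 0. 0.]
```

>>> {"op": "carry_out", "data": {
  "motion": [
    [[0, 2.5, 0.9, 0, 0, 0, 2], [0, 6, 2.1, 0, 0, 0, 2], [0, 9.5, 3.3, 0, 0, 0, 2], [0, 12.5, 4.4, 0, 0, 0, 2], [0, 15.2, 5.3, 0, 0, 0, 2]]
  ]
}}

```text
time_s: 26.87
position: [0.5413, -0.2608, 0.1963]
tool_rot: [[-0.003, -0.101, 0.995], [0.002, 0.995, 0.101], [-1.0, 0.002, -0.002]]
ft_force: [0.7, 0.4, 0.1]
grip_width: 0.0291
```

>>> {"op": "carry_out", "data": {
  "motion": [
    [[0, 3.5, 1.2, 0, 0, 0, 2], [0, 7, 2.4, 0, 0, 0, 2], [0, 10, 3.5, 0, 0, 0, 2], [0, 13, 4.5, 0, 0, 0, 2], [0, 15.2, 5.3, 0, 0, 0, 2]]
  ]
}}

```text
time_s: 27.28
position: [0.5785, -0.1039, 0.1963]
tool_rot: [[-0.003, -0.102, 0.995], [0.002, 0.995, 0.102], [-1.0, 0.002, -0.003]]
ft_force: [-0.1, -0.9, -1.0]
grip_width: 0.0294
```

>>> {"op": "carry_out", "data": {
  "motion": [
    [[0, 3.5, 1.2, 0.05, 0, 0, 2], [0, 7, 2.4, 0.1, 0, 0, 2], [0, 11, 3.8, 0.14, 0, 0, 2], [0, 14, 4.9, 0.167, 0, 0, 2], [0, 15.3, 5.4, 0.167, 0, 0, 2]]
  ]
}}

```text
time_s: 27.7
position: [0.6168, 0.0551, 0.1962]
tool_rot: [[-0.003, 0.064, 0.998], [0.001, 0.998, -0.064], [-1.0, 0.001, -0.003]]
ft_force: [-0.2, 0.2, -1.2]
grip_width: 0.029
```

>>> {"op": "carry_out", "data": {
  "motion": [
    [[0, 0, 0, 0, 0, 0, 2], [0, 0, 0, 0, 0, 0, 2], [3, 0, 0, 0, 0, 0, 2], [6, 0, 0, 0, 0, 0, 2], [8, 0, 0, 0, 0, 0, 2]]
  ]
}}

```text
time_s: 28.12
position: [0.6158, 0.0491, 0.115]
tool_rot: [[-0.003, 0.068, 0.998], [-0.0, 0.998, -0.068], [-1.0, -0.0, -0.003]]
ft_force: [0.7, 0.4, -2.2]
grip_width: 0.0293
```

>>> {"op": "carry_out", "data": {
  "motion": [
    [[0.4, 0, 0, 0, 0, 0, 2], [0.4, 0, 0, 0, 0, 0, 2], [0.4, 0, 0, 0, 0, 0, 2], [0.4, 0, 0, 0, 0, 0, 2]]
  ]
}}

```text
time_s: 28.45
position: [0.6179, 0.0504, 0.1155]
tool_rot: [[0.003, 0.066, 0.998], [-0.0, 0.998, -0.066], [-1.0, -0.0, 0.003]]
ft_force: [0.4, 0.8, -1.3]
grip_width: 0.0292
```

```bash
python3 - <<'E'
from legchk import *
o=env.observe(); x,y,z=o['position']
go((.6168,.0513,.088,-3.8))
q=legproj(x,y,z-.0175,-3.8,.11,4,245,110); print(q.round(0).tolist())
S1=cam('side');a=cv2.resize(S1['image'][110:210,245:365,::-1],None,fx=4,fy=4,interpolation=cv2.INTER_CUBIC)
cv2.imwrite('pics/l2.png',a)
E
```

```text
t 28.45 p [0.6179 0.0504 0.1155] yaw -3.81 F [ 0.4  0.8 -1.3] w 0.0292
[ 2.75  0.09 -0.12] rv [-0.     0.003  0.   ]
[[196.0, 236.0], [193.0, 199.0], [217.0, 249.0], [215.0, 212.0], [313.0, 198.0], [312.0, 163.0], [335.0, 210.0], [335.0, 175.0]]
```

View pics/l2.png

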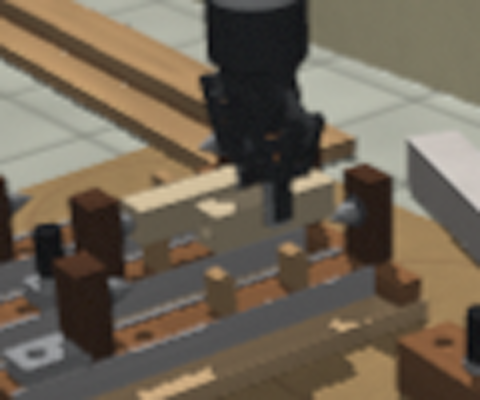

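The short leg hangs where predicted, with its far top corner at (335,178) and the head cone tip at (338,212). Lower and release.

>>> {"op": "carry_out", "data": {
  "motion": [
    [[1, 0.1, -0.1, 0, 0, 0, 2], [2, 0.1, -0.1, 0, 0, 0, 2], [2.4, 0.1, -0.1, 0, 0, 0, 2], [2.5, 0.1, -0.1, 0, 0, 0, 2], [2.5, 0.1, -0.1, 0, 0, 0, 2]]
  ]
}}

```text
time_s: 28.92
position: [0.6158, 0.0523, 0.0885]
tool_rot: [[-0.001, 0.065, 0.998], [0.0, 0.998, -0.065], [-1.0, -0.0, -0.001]]
ft_force: [-0.2, 0.2, 1.0]
grip_width: 0.0291
```

>>> {"op": "carry_out", "data": {
  "motion": [
    [[0.1, 0, 0, 0, 0, 0, 2], [0.2, 0, 0, 0, 0, 0, 2], [0.2, 0, 0, 0, 0, 0, 2], [0.2, 0, 0, 0, 0, 0, 2]]
  ]
}}

```text
time_s: 29.25
position: [0.6159, 0.0523, 0.0883]
tool_rot: [[0.0, 0.065, 0.998], [-0.0, 0.998, -0.065], [-1.0, -0.0, 0.0]]
ft_force: [-7.6, 1.3, 15.0]
grip_width: 0.0291
```

>>> {"op": "carry_out", "data": {
  "motion": [
    [[0.1, 0, 0, 0, 0, 0, 2], [0.2, 0, 0, 0, 0, 0, 2], [0.2, 0, 0, 0, 0, 0, 2], [0.2, 0, 0, 0, 0, 0, 2]]
  ]
}}

```text
time_s: 29.58
position: [0.6159, 0.0522, 0.0883]
tool_rot: [[0.002, 0.065, 0.998], [-0.001, 0.998, -0.065], [-1.0, -0.001, 0.002]]
ft_force: [-12.7, 0.5, 29.5]
grip_width: 0.0293
```

>>> {"op": "carry_out", "data": {
  "motion": [
    [[-0.35, 0, 0, 0, 0, 0, 2], [-0.35, 0, 0, 0, 0, 0, 3], [-0.35, 0, 0, 0, 0, 0, 5], [-0.35, 0, 0, 0, 0, 0, 5], [-1, 0, 0, 0, 0, 0, 5]]
  ]
}}

```text
time_s: 30.0
position: [0.6155, 0.0522, 0.0933]
tool_rot: [[-0.003, 0.066, 0.998], [0.0, 0.998, -0.066], [-1.0, 0.0, -0.003]]
ft_force: [-0.8, 0.7, 0.8]
grip_width: 0.0497
```

>>> {"op": "carry_out", "data": {
  "motion": [
    [[-3, 0, 0, 0, 0, 0, 5], [-6, 0, 0, 0, 0, 0, 6], [-6, 0, 0, 0, 0, 0, 6], [-6, 0, 0, 0, 0, 0, 6], [-6, 0, 0, 0, 0, 0, 6]]
  ]
}}

```text
time_s: 30.42
position: [0.6159, 0.0521, 0.1544]
tool_rot: [[-0.001, 0.066, 0.998], [0.0, 0.998, -0.066], [-1.0, 0.0, -0.001]]
ft_force: [0.7, -0.3, -0.4]
grip_width: 0.0598
```

```bash
python3 - <<'E'
from h import *
go((.4557,.0617,.155,-3.8),(.4557,.0617,.093,-3.8))
E
```

```text
t 30.42 p [0.6159 0.0521 0.1544] yaw -3.77 F [ 0.7 -0.3 -0.4] w 0.0598
[ -0.05  -0.1  -16.05] rv [ 0.    -0.001 -0.   ]
[6.2 0.  0. ] rv [0. 0. 0.]
```

>>> {"op": "carry_out", "data": {
  "motion": [
    [[0, 0, -4, 0, 0, 0, 6], [0, -0.1, -8, 0, 0, 0, 6], [0, -0.1, -12, 0, 0, 0, 6], [0, -0.1, -15, 0, 0, 0, 6], [0, -0.1, -16, 0, 0, 0, 6]]
  ]
}}

```text
time_s: 30.83
position: [0.4518, 0.0624, 0.1538]
tool_rot: [[-0.005, 0.065, 0.998], [0.001, 0.998, -0.065], [-1.0, 0.0, -0.005]]
ft_force: [0.6, 0.6, -0.2]
grip_width: 0.0601
```

>>> {"op": "carry_out", "data": {
  "motion": [
    [[0, 0, 0, 0, 0, 0, 6], [2, 0, 0, 0, 0, 0, 6], [4.5, 0, 0, 0, 0, 0, 6], [6.2, 0, 0, 0, 0, 0, 6], [6.2, 0, 0, 0, 0, 0, 6]]
  ],
  "grip_force": 25
}}

```text
time_s: 31.25
position: [0.4557, 0.0616, 0.0896]
tool_rot: [[-0.006, 0.066, 0.998], [0.001, 0.998, -0.066], [-1.0, 0.0, -0.006]]
ft_force: [-0.8, -0.5, 0.1]
grip_width: 0.0598
```

>>> {"op": "carry_out", "data": {
  "motion": [
    [[0, 0, 0, 0, 0, 0, 5], [0, 0, 0, 0, 0, 0, 4.2], [0, 0, 0, 0, 0, 0, 3], [0, 0, 0, 0, 0, 0, 3], [0, 0, 0, 0, 0, 0, 3]]
  ]
}}

```text
time_s: 31.67
position: [0.4574, 0.0618, 0.0937]
tool_rot: [[0.003, 0.066, 0.998], [0.0, 0.998, -0.066], [-1.0, 0.0, 0.003]]
ft_force: [2.9, 3.0, 2.7]
grip_width: 0.0356
```

```bash
python3 -c "
from h import *
go()"
```

```text
t 31.67 p [0.4574 0.0618 0.0937] yaw -3.76 F [2.9 3.  2.7] w 0.0356
```

>>> {"op": "carry_out", "data": {
  "motion": [
    [[0, 0, 0, 0, 0, 0, 3], [0, 0, 1, 0, 0, 0, 3], [0, 0, 2, 0, 0, 0, 3], [0, 0, 3, 0, 0, 0, 3], [0, 0, 4, 0, 0, 0, 3]]
  ],
  "grip_force": 50
}}

```text
time_s: 32.08
position: [0.4964, 0.0593, 0.0938]
tool_rot: [[0.0, 0.066, 0.998], [0.0, 0.998, -0.066], [-1.0, 0.0, -0.0]]
ft_force: [-3.7, 3.4, 10.5]
grip_width: 0.0353
```

>>> {"op": "carry_out", "data": {
  "motion": [
    [[0, 0, 1, 0, 0, 0, 3], [0, 0, 2, 0, 0, 0, 3], [0, 0, 3, 0, 0, 0, 3], [0, 0, 3.7, 0, 0, 0, 3], [0, 0, 3.9, 0, 0, 0, 3]]
  ]
}}

```text
time_s: 32.5
position: [0.5359, 0.0568, 0.0938]
tool_rot: [[0.001, 0.066, 0.998], [0.001, 0.998, -0.066], [-1.0, 0.001, 0.001]]
ft_force: [-3.2, 4.0, 10.0]
grip_width: 0.035
```

>>> {"op": "carry_out", "data": {
  "motion": [
    [[0, 0, 0.2, 0, 0, 0, 3], [0, 0, 0.4, 0, 0, 0, 3], [0, 0, 0.6, 0, 0, 0, 3], [0, 0, 0.8, 0, 0, 0, 3], [0, 0, 0.8, 0, 0, 0, 3]]
  ]
}}

```text
time_s: 32.92
position: [0.5434, 0.0563, 0.0938]
tool_rot: [[0.001, 0.066, 0.998], [0.001, 0.998, -0.066], [-1.0, 0.001, 0.001]]
ft_force: [-1.7, 3.9, 7.4]
grip_width: 0.0355
```

>>> {"op": "carry_out", "data": {
  "motion": [
    [[0, 0, 0.1, 0, 0, 0, 3], [0, 0, 0.1, 0, 0, 0, 3], [0, 0, 0.1, 0, 0, 0, 3]]
  ]
}}

```text
time_s: 33.17
position: [0.5441, 0.0563, 0.0938]
tool_rot: [[0.001, 0.065, 0.998], [0.0, 0.998, -0.065], [-1.0, 0.0, 0.001]]
ft_force: [-2.0, 4.0, 8.6]
grip_width: 0.035
```

>>> {"op": "carry_out", "data": {
  "motion": [
    [[0, 0, 0.1, 0, 0, 0, 3], [0, 0, 0.2, 0, 0, 0, 3], [0, 0, 0.3, 0, 0, 0, 3], [0, 0, 0.3, 0, 0, 0, 3]]
  ]
}}

```text
time_s: 33.5
position: [0.5471, 0.0561, 0.0938]
tool_rot: [[0.0, 0.066, 0.998], [0.0, 0.998, -0.066], [-1.0, 0.001, 0.0]]
ft_force: [-3.5, 3.6, 8.6]
grip_width: 0.0353
```

>>> {"op": "carry_out", "data": {
  "motion": [
    [[0, 0, 0.05, 0, 0, 0, 3], [0, 0, 0.05, 0, 0, 0, 3], [0, 0, 0.05, 0, 0, 0, 3]]
  ]
}}

```text
time_s: 33.75
position: [0.5474, 0.0561, 0.0938]
tool_rot: [[0.0, 0.066, 0.998], [0.0, 0.998, -0.066], [-1.0, 0.0, 0.0]]
ft_force: [-3.8, 4.4, 8.7]
grip_width: 0.0356
```

>>> {"op": "carry_out", "data": {
  "motion": [
    [[0, 0, 0.05, 0, 0, 0, 3], [0, 0, 0.05, 0, 0, 0, 3], [0, 0, 0.05, 0, 0, 0, 3]]
  ]
}}

```text
time_s: 34.0
position: [0.5478, 0.056, 0.0938]
tool_rot: [[-0.0, 0.066, 0.998], [0.001, 0.998, -0.066], [-1.0, 0.0, -0.0]]
ft_force: [-3.7, 4.0, 8.3]
grip_width: 0.0357
```

>>> {"op": "carry_out", "data": {
  "motion": [
    [[0, 0, 0.05, 0, 0, 0, 3], [0, 0, 0.05, 0, 0, 0, 3], [0, 0, 0.05, 0, 0, 0, 3]]
  ]
}}

```text
time_s: 34.25
position: [0.5481, 0.056, 0.0938]
tool_rot: [[-0.001, 0.066, 0.998], [0.0, 0.998, -0.066], [-1.0, 0.0, -0.001]]
ft_force: [-4.0, 3.0, 9.6]
grip_width: 0.0351
```

>>> {"op": "carry_out", "data": {
  "motion": [
    [[0, 0, 0.05, 0, 0, 0, 3], [0, 0, 0.05, 0, 0, 0, 3], [0, 0, 0.05, 0, 0, 0, 3]]
  ]
}}

```text
time_s: 34.5
position: [0.5484, 0.056, 0.0938]
tool_rot: [[-0.001, 0.065, 0.998], [0.001, 0.998, -0.065], [-1.0, 0.0, -0.001]]
ft_force: [-5.3, 4.1, 10.2]
grip_width: 0.0356
```

>>> {"op": "carry_out", "data": {
  "motion": [
    [[0, 0, 0.05, 0, 0, 0, 3], [0, 0, 0.05, 0, 0, 0, 3], [0, 0, 0.05, 0, 0, 0, 3]]
  ]
}}

```text
time_s: 34.75
position: [0.5486, 0.056, 0.0938]
tool_rot: [[-0.002, 0.065, 0.998], [0.001, 0.998, -0.065], [-1.0, 0.0, -0.002]]
ft_force: [-7.7, 3.2, 11.7]
grip_width: 0.0351
```

>>> {"op": "carry_out", "data": {
  "motion": [
    [[0, 0, 0.05, 0, 0, 0, 3], [0, 0, 0.05, 0, 0, 0, 3], [0, 0, 0.05, 0, 0, 0, 3]]
  ]
}}

```text
time_s: 35.0
position: [0.5488, 0.056, 0.0937]
tool_rot: [[-0.002, 0.065, 0.998], [0.001, 0.998, -0.065], [-1.0, 0.0, -0.002]]
ft_force: [-8.9, 3.9, 11.7]
grip_width: 0.0354
```

>>> {"op": "carry_out", "data": {
  "motion": [
    [[0, 0, -0.1, 0, 0, 0, 3], [0, 0, -0.2, 0, 0, 0, 3], [0, 0, -0.25, 0, 0, 0, 3], [0, 0, -0.25, 0, 0, 0, 3]]
  ]
}}

```text
time_s: 35.33
position: [0.5483, 0.056, 0.0938]
tool_rot: [[0.002, 0.066, 0.998], [0.0, 0.998, -0.066], [-1.0, 0.001, 0.002]]
ft_force: [1.2, 4.2, 5.5]
grip_width: 0.0356
```

>>> {"op": "carry_out", "data": {
  "motion": [
    [[0, 0, -0.04, 0, 0, 0, 3], [0, 0, -0.04, 0, 0, 0, 3], [0, 0, -0.04, 0, 0, 0, 3]]
  ]
}}

```text
time_s: 35.58
position: [0.5482, 0.056, 0.0938]
tool_rot: [[0.003, 0.066, 0.998], [0.0, 0.998, -0.066], [-1.0, 0.001, 0.003]]
ft_force: [2.8, 4.7, 6.3]
grip_width: 0.0352
```

>>> {"op": "carry_out", "data": {
  "motion": [
    [[0, 0, -0.04, 0, 0, 0, 3], [0, 0, -0.04, 0, 0, 0, 3], [0, 0, -0.04, 0, 0, 0, 3]]
  ]
}}

```text
time_s: 35.83
position: [0.5478, 0.056, 0.0938]
tool_rot: [[0.003, 0.066, 0.998], [0.0, 0.998, -0.066], [-1.0, 0.001, 0.003]]
ft_force: [2.9, 5.4, 5.6]
grip_width: 0.0353
```

>>> {"op": "carry_out", "data": {
  "motion": [
    [[0, 0, 0, 0, 0, 0, 5], [0, 0, 0, 0, 0, 0, 6], [0, 0, 0, 0, 0, 0, 6], [-4, 0, 0, 0, 0, 0, 6], [-7.5, 0, 0, 0, 0, 0, 6]]
  ]
}}

```text
time_s: 36.25
position: [0.546, 0.0555, 0.1677]
tool_rot: [[-0.005, 0.066, 0.998], [0.0, 0.998, -0.066], [-1.0, -0.0, -0.005]]
ft_force: [1.3, 0.4, 0.9]
grip_width: 0.0601
```

>>> {"op": "carry_out", "data": {
  "motion": [
    [[0, -3, 1, -0.12, 0, 0, 5], [0, -7, 2, -0.24, 0, 0, 5], [0, -11, 3.5, -0.36, 0, 0, 5], [0, -15, 5, -0.48, 0, 0, 5], [0, -18, 7, -0.6, 0, 0, 5]]
  ],
  "grip_force": 20
}}

```text
time_s: 36.67
position: [0.6042, -0.131, 0.1679]
tool_rot: [[-0.001, -0.514, 0.858], [-0.0, 0.858, 0.514], [-1.0, 0.001, -0.001]]
ft_force: [1.1, 0.9, 0.2]
grip_width: 0.0498
```

>>> {"op": "carry_out", "data": {
  "motion": [
    [[0, 0, 0, -0.1, 0, 0, 5], [0, 0, 0, -0.16, 0, 0, 5], [0, 0, 0, -0.16, 0, 0, 5], [0, 0, 0, -0.16, 0, 0, 5]]
  ]
}}

```text
time_s: 37.0
position: [0.6047, -0.1286, 0.1675]
tool_rot: [[-0.001, -0.638, 0.77], [0.0, 0.77, 0.638], [-1.0, 0.001, -0.001]]
ft_force: [0.1, -0.7, 0.5]
grip_width: 0.05
```

```bash
python3 - <<'E'
from hole import *
go((.651,-.1516,.12,39.7),(.651,-.1516,.071,39.7))
T1=cam('top');S1=cam('side');pickle.dump((T1,S1),open('v4.pkl','wb'))
print(proj(T1,[.504,.0588,.056]),dark(T1['image'],proj(T1,[.504,.0588,.056])[0],3,.056,T1))
for y in range(-2,3): pass
u=proj(T1,[.504,.0588,.056])[0].round().astype(int); print(T1['image'][u[1]-5:u[1]+6,u[0]-5:u[0]+6].mean(2).astype(int))
c=proj(T1,[.651,-.1516,.075])[0].round().astype(int)
a=cv2.resize(T1['image'][118:258,180:300,::-1],None,fx=3.4,fy=3.4,interpolation=cv2.INTER_CUBIC)
b=cv2.resize(S1['image'][130:230,205:315,::-1],None,fx=3.5,fy=3.5,interpolation=cv2.INTER_CUBIC); cc=np.zeros((a.shape[0],b.shape[1],3),np.uint8); cc[:b.shape[0]]=b
cv2.imwrite('pics/v4.png',np.hstack([a,cc]))
E
```

```text
t 37.0 p [ 0.6047 -0.1286  0.1675] yaw 39.65 F [ 0.1 -0.7  0.5] w 0.05
[ 4.75 -4.73  2.1 ] rv [-0.001 -0.001 -0.001]
[4.9 0.  0. ] rv [0. 0. 0.]
[[263.38653721 205.62879416]] (array([263.42247774, 205.43545994]), array([0.50460115, 0.05870152, 0.056     ]))
[[167 147 143 144 145 145 147 151 154 137  91]
 [168 146 143 146 148 150 150 150 150 153 135]
 [159 137 144 137 130 121 115 129 144 149 150]
 [159 133 145 127  89  57  42  68 126 148 149]
 [159 142 149 118  54  26  44  53 114 149 150]
 [155 140 148 114  45  35  71  74 117 145 149]
 [165 142 147 131  70  51  71  88 128 145 148]
 [164 143 148 148 125 114 119 132 145 148 152]
 [153 146 145 148 152 149 152 152 149 149 153]
 [156 152 151 150 153 153 152 151 149 150 145]
 [115 108 114 113 116 121 127 125 133 136 119]]
```

View pics/v4.png

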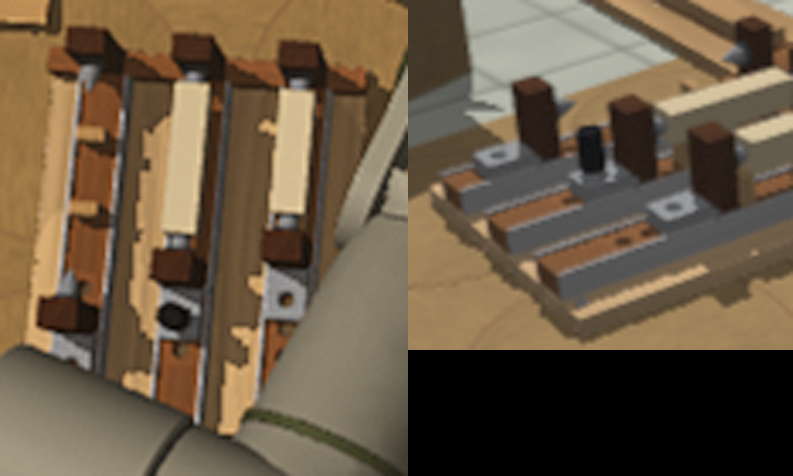

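Both legs are between their cones, pin 1's collar sits on tongue 2, and hole 3 measures (0.5045, 0.0587), within 0.6 mm of the model. Now pin 2.

>>> {"op": "carry_out", "data": {
  "motion": [
    [[0, -2.5, 1.1, 0, 0, 0, 5], [0, -4.7, 2.1, 0, 0, 0, 5], [2, -4.7, 2.1, 0, 0, 0, 5], [4.7, -4.7, 2.1, 0, 0, 0, 5], [4.7, -4.7, 2.1, 0, 0, 0, 5]]
  ]
}}

```text
time_s: 37.52
position: [0.6492, -0.1501, 0.1158]
tool_rot: [[-0.008, -0.639, 0.769], [0.003, 0.769, 0.639], [-1.0, 0.008, -0.004]]
ft_force: [0.0, -0.1, -0.4]
grip_width: 0.0498
```

>>> {"op": "carry_out", "data": {
  "motion": [
    [[0, 0, 0, 0, 0, 0, 5], [0, 0, 0, 0, 0, 0, 5], [2, 0, 0, 0, 0, 0, 5], [4, 0, 0, 0, 0, 0, 5], [4.8, 0, 0, 0, 0, 0, 5]]
  ]
}}

```text
time_s: 37.93
position: [0.6509, -0.151, 0.0724]
tool_rot: [[-0.0, -0.64, 0.769], [0.0, 0.769, 0.64], [-1.0, 0.0, -0.0]]
ft_force: [-0.5, -0.2, 0.1]
grip_width: 0.0499
```

>>> {"op": "carry_out", "data": {
  "motion": [
    [[0, 0, 0, 0, 0, 0, 5], [0, 0, 0, 0, 0, 0, 4], [0, 0, 0, 0, 0, 0, 2], [0, 0, 0, 0, 0, 0, 2], [0, 0, 0, 0, 0, 0, 2]]
  ]
}}

```text
time_s: 38.35
position: [0.6519, -0.1514, 0.0747]
tool_rot: [[0.003, -0.64, 0.769], [-0.001, 0.769, 0.64], [-1.0, -0.003, 0.001]]
ft_force: [-0.6, 0.2, 6.9]
grip_width: 0.0235
```

```bash
python3 -c "
from h import *
go()"
```

```text
t 38.35 p [ 0.6519 -0.1514  0.0747] yaw 39.78 F [-0.6  0.2  6.9] w 0.0235
```

>>> {"op": "carry_out", "data": {
  "motion": [
    [[0, 0, 0, 0, 0, 0, 3], [0, 0, 0, 0, 0, 0, 4.4], [0, 0, 0, 0.1, 0, 0, 4.4], [0, 0, 0, 0.22, 0, 0, 4.4], [0, 0, 0, 0.34, 0, 0, 4.4]]
  ]
}}

```text
time_s: 38.77
position: [0.6512, -0.1512, 0.0728]
tool_rot: [[-0.0, -0.341, 0.94], [0.0, 0.94, 0.341], [-1.0, 0.0, -0.0]]
ft_force: [1.2, 0.6, 1.4]
grip_width: 0.0443
```

>>> {"op": "carry_out", "data": {
  "motion": [
    [[0, 0, 0, 0.12, 0, 0, 4.4], [0, 0, 0, 0.24, 0, 0, 4.4], [0, 0, 0, 0.36, 0, 0, 4.4], [0, 0, 0, 0.48, 0, 0, 4.4], [0, 0, 0, 0.6, 0, 0, 4.4]]
  ]
}}

```text
time_s: 39.18
position: [0.6516, -0.1509, 0.0731]
tool_rot: [[0.001, 0.249, 0.969], [-0.0, 0.969, -0.249], [-1.0, 0.0, 0.001]]
ft_force: [1.1, 1.3, 0.0]
grip_width: 0.0437
```

>>> {"op": "carry_out", "data": {
  "motion": [
    [[0, 0, 0, 0.12, 0, 0, 4.4], [0, 0, 0, 0.24, 0, 0, 4.4], [0, 0, 0, 0.36, 0, 0, 4.4], [0, 0, 0, 0.48, 0, 0, 4.4], [0, 0, 0, 0.6, 0, 0, 4.4]]
  ]
}}

```text
time_s: 39.6
position: [0.6511, -0.1512, 0.0727]
tool_rot: [[-0.0, 0.752, 0.659], [0.0, 0.659, -0.752], [-1.0, -0.0, -0.0]]
ft_force: [0.2, 0.7, 0.4]
grip_width: 0.0443
```

>>> {"op": "carry_out", "data": {
  "motion": [
    [[0, 0, 0, 0, 0, 0, 4.4], [0, 0, 0, 0, 0, 0, 4], [0, 0, 0, 0, 0, 0, 3], [0, 0, 0, 0, 0, 0, 2], [0, 0, 0, 0, 0, 0, 2]]
  ],
  "grip_force": 40
}}

```text
time_s: 40.02
position: [0.6514, -0.1511, 0.073]
tool_rot: [[0.001, 0.747, 0.664], [0.0, 0.664, -0.747], [-1.0, 0.0, 0.0]]
ft_force: [0.6, 0.9, -0.2]
grip_width: 0.0228
```

```bash
python3 -c "
from h import *
go((.5043,.0588,.2,-3.8))"
```

```text
t 40.02 p [ 0.6514 -0.1511  0.073 ] yaw -48.37 F [ 0.6  0.9 -0.2] w 0.0228
[-12.71   2.96 -25.46] rv [-0.778  0.    -0.   ]
```

>>> {"op": "carry_out", "data": {
  "motion": [
    [[-1, 0, 0, 0, 0, 0, 2], [-3, 0, 0, 0, 0, 0, 2], [-6, 0, 0, 0, 0, 0, 2], [-9.5, 0, 0, 0, 0, 0, 2], [-12.5, 0, 0, 0, 0, 0, 2]]
  ]
}}

```text
time_s: 40.43
position: [0.6509, -0.1512, 0.2006]
tool_rot: [[0.0, 0.748, 0.664], [-0.001, 0.664, -0.748], [-1.0, -0.0, 0.001]]
ft_force: [0.5, -1.0, -1.4]
grip_width: 0.0225
```

>>> {"op": "carry_out", "data": {
  "motion": [
    [[0, 0.3, -2, 0, 0, 0, 2], [0, 0.6, -5, 0, 0, 0, 2], [0, 0.9, -8, 0, 0, 0, 2], [0, 1.2, -11, 0, 0, 0, 2], [0, 1.5, -13, 0, 0, 0, 2]]
  ]
}}

```text
time_s: 40.85
position: [0.5743, -0.0421, 0.1986]
tool_rot: [[-0.001, 0.748, 0.664], [0.0, 0.664, -0.748], [-1.0, -0.0, -0.001]]
ft_force: [0.9, -0.7, -0.8]
grip_width: 0.0228
```

>>> {"op": "carry_out", "data": {
  "motion": [
    [[0, 0.4, -3, -0.12, 0, 0, 2], [0, 0.8, -6, -0.24, 0, 0, 2], [0, 1.1, -9, -0.36, 0, 0, 2], [0, 1.4, -11.5, -0.48, 0, 0, 2], [0, 1.5, -12.5, -0.6, 0, 0, 2]]
  ]
}}

```text
time_s: 41.27
position: [0.5024, 0.0618, 0.1987]
tool_rot: [[-0.001, 0.235, 0.972], [0.0, 0.972, -0.235], [-1.0, 0.0, -0.001]]
ft_force: [-0.1, 0.4, -0.0]
grip_width: 0.023
```

>>> {"op": "carry_out", "data": {
  "motion": [
    [[0, 0, 0, -0.1, 0, 0, 2], [0, 0, 0, -0.18, 0, 0, 2], [0, 0, 0, -0.18, 0, 0, 2], [0, 0, 0, -0.18, 0, 0, 2], [0, 0, 0, -0.18, 0, 0, 2]]
  ]
}}

```text
time_s: 41.68
position: [0.5045, 0.0594, 0.1981]
tool_rot: [[0.0, 0.068, 0.998], [-0.0, 0.998, -0.068], [-1.0, -0.0, 0.0]]
ft_force: [-0.7, -0.2, -1.5]
grip_width: 0.0229
```

```bash
python3 -c "
from h import *
go((.5043,.0588,.125,-3.8))"
```

```text
t 41.68 p [0.5045 0.0594 0.1981] yaw -3.9 F [-0.7 -0.2 -1.5] w 0.0229
[ 7.31 -0.06 -0.02] rv [-0.002  0.     0.   ]
```

>>> {"op": "carry_out", "data": {
  "motion": [
    [[2, -0.05, 0, 0, 0, 0, 2], [4, -0.05, 0, 0, 0, 0, 2], [6, -0.05, 0, 0, 0, 0, 2], [7.3, -0.05, 0, 0, 0, 0, 2], [7.3, -0.05, 0, 0, 0, 0, 2]]
  ]
}}

```text
time_s: 42.1
position: [0.5033, 0.0589, 0.1226]
tool_rot: [[-0.005, 0.068, 0.998], [0.001, 0.998, -0.068], [-1.0, 0.0, -0.005]]
ft_force: [-0.2, -0.1, -1.1]
grip_width: 0.0227
```

>>> {"op": "carry_out", "data": {
  "motion": [
    [[0, 0, 0, 0, 0, 0, 2], [0.3, 0, 0, 0, 0, 0, 2], [0.6, 0, 0, 0, 0, 0, 2], [0.9, 0, 0, 0, 0, 0, 2], [0.9, 0, 0, 0, 0, 0, 2]]
  ]
}}

```text
time_s: 42.52
position: [0.5044, 0.059, 0.1157]
tool_rot: [[-0.0, 0.066, 0.998], [-0.0, 0.998, -0.066], [-1.0, -0.0, -0.0]]
ft_force: [0.4, 0.7, -1.1]
grip_width: 0.0229
```

>>> {"op": "carry_out", "data": {
  "motion": [
    [[0.3, 0, 0, 0, 0, 0, 2], [0.6, 0, 0, 0, 0, 0, 2], [0.6, 0, 0, 0, 0, 0, 2], [0.6, 0, 0, 0, 0, 0, 2]]
  ]
}}

```text
time_s: 42.85
position: [0.5045, 0.059, 0.1097]
tool_rot: [[-0.0, 0.066, 0.998], [0.0, 0.998, -0.066], [-1.0, 0.0, -0.0]]
ft_force: [0.3, 0.3, -1.0]
grip_width: 0.0228
```

>>> {"op": "carry_out", "data": {
  "motion": [
    [[0.3, 0, 0, 0, 0, 0, 2], [0.6, 0, 0, 0, 0, 0, 2], [0.9, 0, 0, 0, 0, 0, 2], [0.9, 0, 0, 0, 0, 0, 2]]
  ]
}}

```text
time_s: 43.18
position: [0.5042, 0.0591, 0.1001]
tool_rot: [[-0.001, 0.066, 0.998], [0.0, 0.998, -0.066], [-1.0, 0.0, -0.001]]
ft_force: [0.1, 0.3, -0.7]
grip_width: 0.0228
```

Into the bed hole freely. On to home.

>>> {"op": "carry_out", "data": {
  "motion": [
    [[0.4, 0, 0, 0, 0, 0, 2], [0.8, 0, 0, 0, 0, 0, 2], [1.2, 0, 0, 0, 0, 0, 2], [1.4, 0, 0, 0, 0, 0, 2], [1.4, 0, 0, 0, 0, 0, 2]]
  ]
}}

```text
time_s: 43.6
position: [0.5043, 0.059, 0.0862]
tool_rot: [[-0.001, 0.066, 0.998], [0.0, 0.998, -0.066], [-1.0, 0.0, -0.001]]
ft_force: [-0.5, -1.4, -0.5]
grip_width: 0.0232
```

>>> {"op": "carry_out", "data": {
  "motion": [
    [[0.1, 0, 0, 0, 0, 0, 2], [0.2, 0, 0, 0, 0, 0, 2], [0.35, 0, 0, 0, 0, 0, 2], [0.35, 0, 0, 0, 0, 0, 2], [0.35, 0, 0, 0, 0, 0, 2]]
  ]
}}

```text
time_s: 44.02
position: [0.5047, 0.059, 0.0838]
tool_rot: [[0.001, 0.066, 0.998], [-0.0, 0.998, -0.066], [-1.0, -0.0, 0.001]]
ft_force: [-1.5, -0.2, 4.1]
grip_width: 0.023
```

Home contact came at 0.0838, where I expected 0.084. I'll release, lift, and clear the view (back towards the start pose).

>>> {"op": "carry_out", "data": {
  "motion": [
    [[0.1, 0, 0, 0, 0, 0, 2], [0.1, 0, 0, 0, 0, 0, 2], [-0.1, 0, 0, 0, 0, 0, 3], [-0.1, 0, 0, 0, 0, 0, 4.5], [-0.1, 0, 0, 0, 0, 0, 4.5]]
  ]
}}

```text
time_s: 44.43
position: [0.5045, 0.059, 0.0842]
tool_rot: [[0.0, 0.066, 0.998], [-0.0, 0.998, -0.066], [-1.0, -0.0, 0.0]]
ft_force: [-0.8, 0.1, -0.3]
grip_width: 0.0449
```

>>> {"op": "carry_out", "data": {
  "motion": [
    [[0, 0, 0, 0, 0, 0, 4.5], [-2, 0, 0, 0, 0, 0, 4.5], [-5, 0, 0, 0, 0, 0, 4.5], [-9, 0, 0, 0, 0, 0, 4.5], [-12, 0, 0, 0, 0, 0, 4.5]]
  ]
}}

```text
time_s: 44.85
position: [0.5046, 0.059, 0.2066]
tool_rot: [[0.001, 0.066, 0.998], [-0.0, 0.998, -0.066], [-1.0, -0.0, 0.001]]
ft_force: [1.3, 0.1, 0.5]
grip_width: 0.0448
```

>>> {"op": "carry_out", "data": {
  "motion": [
    [[0, -4, 0, 0, 0, 0, 4.5], [0, -8, 0, 0, 0, 0, 4.5], [0, -12, 0, 0, 0, 0, 4.5], [0, -16, 0, 0, 0, 0, 4.5], [0, -20, 0, 0, 0, 0, 4.5]]
  ]
}}

```text
time_s: 45.27
position: [0.4908, -0.1423, 0.2042]
tool_rot: [[-0.0, 0.066, 0.998], [0.0, 0.998, -0.066], [-1.0, 0.0, -0.0]]
ft_force: [0.6, 0.2, 0.4]
grip_width: 0.0451
```

>>> {"op": "carry_out", "data": {
  "motion": [
    [[0, -4, -1, 0, 0, 0, 4.5], [0, -8, -2, 0, 0, 0, 4.5], [0, -8, -2, 0, 0, 0, 4.5], [0, -8, -2, 0, 0, 0, 4.5], [0, -8, -2, 0, 0, 0, 4.5]]
  ]
}}

```text
time_s: 45.68
position: [0.4661, -0.2187, 0.2041]
tool_rot: [[-0.0, 0.066, 0.998], [0.001, 0.998, -0.066], [-1.0, 0.001, -0.0]]
ft_force: [0.6, 0.0, 0.5]
grip_width: 0.0449
```

```bash
python3 - <<'E'
from h import *
T1=cam('top');S1=cam('side')
a=cv2.resize(T1['image'][118:258,180:300,::-1],None,fx=3.2,fy=3.2,interpolation=cv2.INTER_CUBIC)
b=cv2.resize(S1['image'][130:240,205:345,::-1],None,fx=2.9,fy=2.9,interpolation=cv2.INTER_CUBIC); c=cv2.resize(S1['image'][175:315,340:520,::-1],None,fx=1.5,fy=1.5)
h=np.zeros((530,a.shape[1]+b.shape[1],3),np.uint8); h[:a.shape[0],:a.shape[1]]=a; h[:b.shape[0],a.shape[1]:]=b; h[320:320+c.shape[0],a.shape[1]:a.shape[1]+c.shape[1]]=c
cv2.imwrite('pics/fin.png',h); go()
E
```

```text
t 45.78 p [ 0.4664 -0.2178  0.2042] yaw -3.67 F [ 0.8 -0.4  0.3] w 0.0451
```

View pics/fin.png

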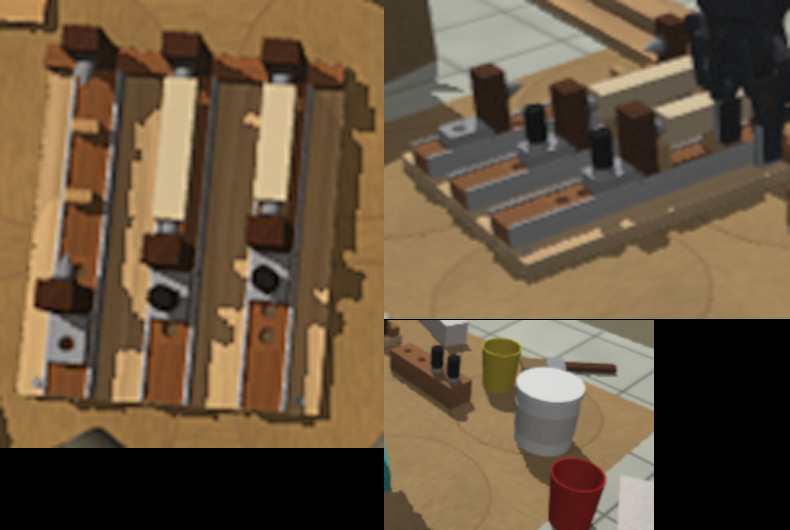

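Both legs are held between their centres and both pins are seated collar-down on tongues 2 and 3. Two pins are still standing in the block, and the tub and beakers haven't moved. I'll hand it in.

```bash
python3 -c "
from rig import env
print(env.close_job())"
```

```text
the job is handed in; nothing more can be done
None
```

The job is handed in, at about 46 s of the 210 s allowed. Only the medium and short legs were there.

- **Medium leg:** it lies in bay 2, with the tailstock slid to the 135 mm hole and a pin pushed home.
- **Short leg:** it lies in bay 3, with the tailstock slid to the 110 mm hole and a pin pushed home.

**Final checks:**
- **Tailstocks:** for each leg I slid the tailstock until the cones pressed on the wood, then backed off about 1 mm to the computed position. In bay 3 the measured hole was within 0.6 mm of the computed one.
- **Pins:** both dropped through tongue and bed without noticeable force. The collars stopped where expected, at tool heights of 0.083 m (bay 2) and 0.084 m (bay 3).
- **Last pictures:** both legs sit between their centres and both collars are on the tongues. Two pins still stand in the block, and the tub and beakers are upright and look unmoved.

**Disagreements:** my first jig fit from the pictures was about 2 mm off sideways. I corrected it from where the gripper closed on bay 2's tailstock. The rough side-view position of the medium leg also differed by 8 mm from the top view; the top view proved right at the grasp. No check failed. I viewed 15 pictures, one over the budget.

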